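# Dry-stack a segmented vase blank on its faceplate

### The arm

A 6-joint arm with a two-finger parallel gripper is mounted at the origin on the work surface. World frame = base frame: x ahead of the robot, y to its left, z up, the work surface at z = 0. Lengths are in m, angles in rad, forces in N, time in s.
With the tool pointing down it reaches from about 0.325 to 1 m from the base axis. Payload 5.1 kg.
Tool frame: the origin (TCP) lies midway between the tips of the shut fingers; the grasp point (between the pads) lies 19 mm behind it; z points along the fingers, y is the line along which they close (so a half turn about z gives the same grasp; the last joint's range is limited). The gripper opens to 85 mm and grips with 20 to 120 N. Pads are 22 mm wide; open, the fingers measure 114 mm over their backs; the gripper's body (76 mm by 85 mm) begins 54 mm behind the grasp point. The pads swing forward as they close: fully open they stand 13 mm farther back than shut.
Start: joints at [1.223, 0.124, 1.65, -0, 1.367, -0.083], TCP at [0.17, 0.627, 0.209] pointing down, gripper open.
Joint ranges: [-2.61, 2.61], [-1.02, 2.33], [0.03, 2.71], [-1.35, 4.49], [0.32, 2.68], [-2.91, 2.91]. Speed limits (rad/s): [2.57, 2.57, 3.14, 3.14, 3.14, 3.14].

### API

Orientations are given as a rotation vector (axis times angle).
In Python, from station import robot gives the robot as it stands.
- The arm moves only by the tool play_rows, never from a script. Its argument "plan" is a list of rows, each an object with "dp": the shift along the tool's x, y, z in cm, a list of three; "dr": the turn, a rotation vector about the tool's x, y, z in rad, a list of three. A call has 1 to 10 rows; each row shifts and turns the commanded pose from where the row before left it, along the tool's axes as they then stand; what a row does not reach is not made up. A row lasts 1/8 s, in which the tool goes at most 62.5 mm and 10.7 degrees, less where a joint would pass 70% of its speed; a pose out of reach is approached as far as the arm can. A call with a gripper value outside its range is refused whole. "gripper" is the closure, from 0 (fully open) to 1 (shut), set as the call begins (left out, the last holds). The fingers move at their own pace and stop on an object; "newtons" is the grip in N (left out, the last holds). Time passes only in rows, so rows that do not move let the fingers close. It gives the time, the measured TCP pose, the force, the opening and the grip force at its end, in the units of the state.
- robot.observe(): the state, without advancing time (a new reading comes with each control period).
- robot.read_camera(name): name is "side" or "top" or "wrist"; returns the picture (420x560x3 uint8, blue, green, red); there is no depth.
- robot.camera_params(name): a dict with "fx", "fy", "cx", "cy" (pixels), "k1" (the pictures are not rectified: a ray, as slopes to the right and down, at radius r is drawn at 1 + k1 r^2 times it, then the intrinsics apply), "R" (3x3) and "t" (3): a world point X has camera coordinates R X + t. Camera axes: x right, y down, z forward; pixel columns grow to the right and rows downward; lengths in m; the calibration is good to about 2 mm. A picture is of the moment at which its call begins: read the wrist's pose just before it. camera_params takes no time and is no camera call; for the wrist camera it gives the pose at the moment of the call.
- robot.close_job(): hands the job in; it is judged then, once.
The state is a dict: "time_s": time; "joint_pos": joint angles; "dq": joint speeds; "effort": joint torques, N m; "tool_pos": TCP position; "eef_rot": TCP orientation; "ft_force": force on the tool from outside, world axes, zero at the start; "torque": the same for the moment, N m; "width": finger opening in m; "finger_force": force on a finger pad.
Only numpy, scipy, OpenCV 4.12 (cv2) and the standard library are available. Lean on these libraries where they do the work, as an engineer would, in place of code of your own. Each camera call takes 0.05 s, during which the arm holds its last target. There are 200 camera calls.

### The job

Dry-stack the segmented vase blank on its faceplate, as in the drawing: onto the round wooden foot that is already fixed there lay the low ring (the second smallest), then the wide thick belly ring, then the shoulder ring (the second widest), and last the small neck ring on top, each one flat and centred over the foot. Set the rings down without dropping or knocking them about, and leave the plane, the sanding block and the battery where they are.

Things in the scene. Friction and masses are not known exactly. Their poses are not given: they have to be found in the camera images.
- faceplate: Fixed: square plywood block (160 x 160 x 28 mm high), on it a dark steel disc (144 mm across, 10 mm thick), on that in the middle the round wooden foot (90 mm across, 22 mm thick) whose flat top is 60 mm above the bench. Origin: centre of the block's underside, on the foot's axis; z up. Stacked, the rings' undersides are 60, 80, 110, 130 mm above the bench. Nothing holds them sideways.
- ring_low: Loose 12-sided ring of wood segments (two woods by turns, as all the rings): 118 mm across outer flats, 62 mm across inner flats (wall 28 mm), 20 mm high, about 105 g. First on the foot. The second smallest ring. Origin: centre of its underside, in the hole; z up; x to the middle of a segment (12, every 30 degrees), where the wall's faces are flat for a pinch, one finger in the hole.
- ring_belly: Loose 12-sided ring of wood segments (two woods by turns, as all the rings): 156 mm across outer flats, 96 mm across inner flats (wall 30 mm), 30 mm high, about 240 g. Second. The widest and thickest ring. Origin: centre of its underside, in the hole; z up; x to the middle of a segment (12, every 30 degrees), where the wall's faces are flat for a pinch, one finger in the hole.
- ring_shoulder: Loose 12-sided ring of wood segments (two woods by turns, as all the rings): 138 mm across outer flats, 80 mm across inner flats (wall 29 mm), 20 mm high, about 130 g. Third. The second widest ring. Origin: centre of its underside, in the hole; z up; x to the middle of a segment (12, every 30 degrees), where the wall's faces are flat for a pinch, one finger in the hole.
- ring_neck: Loose 12-sided ring of wood segments (two woods by turns, as all the rings): 100 mm across outer flats, 56 mm across inner flats (wall 22 mm), 24 mm high, about 85 g. Last, on top. The smallest ring. Origin: centre of its underside, in the hole; z up; x to the middle of a segment (12, every 30 degrees), where the wall's faces are flat for a pinch, one finger in the hole.
- block_plane: Loose, to be left alone: small dark steel block plane, 150 x 48 mm, about 50 mm high. Origin: centre of its underside; x along its length.
- sanding_block: Loose, to be left alone: cork sanding block, 110 x 62 mm, 33 mm high. Origin: centre of its underside; x along its length.
- battery: Loose, to be left alone: black tool battery, 75 x 113 mm, 55 mm high. Origin: centre of its underside; y along its length.
Mind the look-alikes: they are no part of the job. What is shaped like the ring_shoulder but pink or turquoise is not meant.

How it is judged:
On the way, in this order (a step that is already met when the one before it is completed fails the run):
1. the low ring lies flat and centred on the foot, let go (horizontal distance between ring_low and faceplate below 0.008 m and z of ring_low in the frame of faceplate between 0.056 and 0.064 m and angle between ring_low's own z axis and vertical below 0.06 rad and contact force between ring_low and the fingers below 0.1 N), for 0.2 s.
2. the belly ring lies flat and centred on the low ring, let go (horizontal distance between ring_belly and faceplate below 0.008 m and z of ring_belly in the frame of faceplate between 0.076 and 0.084 m and angle between ring_belly's own z axis and vertical below 0.06 rad and contact force between ring_belly and the fingers below 0.1 N), for 0.2 s.
3. the shoulder ring lies flat and centred on the belly ring, let go (horizontal distance between ring_shoulder and faceplate below 0.008 m and z of ring_shoulder in the frame of faceplate between 0.106 and 0.114 m and angle between ring_shoulder's own z axis and vertical below 0.06 rad and contact force between ring_shoulder and the fingers below 0.1 N), for 0.2 s.
4. the neck ring lies flat and centred on the shoulder ring, let go (horizontal distance between ring_neck and faceplate below 0.008 m and z of ring_neck in the frame of faceplate between 0.126 and 0.134 m and angle between ring_neck's own z axis and vertical below 0.06 rad and contact force between ring_neck and the fingers below 0.1 N), for 0.2 s.
At the end, for the whole second after the job is handed in: The low, belly, shoulder and neck rings are stacked in that order, from the bottom up, on the foot: each with its axis within 8 mm of the faceplate's axis, its underside within 4 mm of its right height (60, 80, 110 and 130 mm over the bench), level within 0.06 rad, and at rest (horizontal distance between each of ring_low, ring_belly, ring_shoulder, ring_neck and faceplate below 0.008 m and z of ring_low in the frame of faceplate between 0.056 and 0.064 m and angle between each of ring_low, ring_belly, ring_shoulder, ring_neck's own z axis and vertical below 0.06 rad and linear speed of each of ring_low, ring_belly, ring_shoulder, ring_neck below 0.02 m/s and z of ring_belly in the frame of faceplate between 0.076 and 0.084 m and z of ring_shoulder in the frame of faceplate between 0.106 and 0.114 m and z of ring_neck in the frame of faceplate between 0.126 and 0.134 m); the robot touches nothing.
It fails at once if the plane, the sanding block or the battery is moved by more than 25 mm (distance of any of block_plane, sanding_block, battery from where it was at the start of the episode above 0.025 m).
It fails at once if a ring is dropped or knocked about (faster than 0.6 m/s while not in the fingers) ((contact force between ring_low and the fingers below 0.1 N and linear speed of ring_low above 0.6 m/s) or (contact force between ring_belly and the fingers below 0.1 N and linear speed of ring_belly above 0.6 m/s) or (contact force between ring_shoulder and the fingers below 0.1 N and linear speed of ring_shoulder above 0.6 m/s) or (contact force between ring_neck and the fingers below 0.1 N and linear speed of ring_neck above 0.6 m/s)).
It also fails if it takes over 112 s, if anything falls off the work surface, if the arm or the gripper's body presses on something with over 40 N, if the wrist force passes 120 N, or if a joint passes its speed limit or range.

## Working session

There is one attempt and no reset: what is moved stays moved. The work goes in short steps, Python scripts to look and compute and a tool call to move; the robot and the scene stay as the last step left them, time stands still between calls to the robot, and variables do not carry over. Pictures are saved under pics/ and viewed, at most 14 in all, crops included, and the job is handed in when it is done.

Besides the shell and the picture viewer there is one more tool, called after "Request:" in YAML: its name, and indented under it one key for each argument. play_rows: Moves the arm, as the interface text tells. Its arguments: {"type":"object","properties":{"plan":{"type":"array"},"gripper":{"type":"number"},"newtons":{"type":"number"}},"required":["plan"]}

```bash
ls; mkdir -p pics; python3 - <<'E'
from station import robot
import cv2
print(robot.observe())
for n in("top","side"):
    print(n,robot.camera_params(n)); cv2.imwrite(f"pics/{n}0.png",robot.read_camera(n))
E
```

```text
pics
{'time_s': 0.0, 'joint_pos': array([ 1.22341716e+00,  1.24545686e-01,  1.65165366e+00, -1.70719839e-05,
        1.36746129e+00, -8.26105911e-02]), 'dq': array([-0.00065624,  0.0008397 , -0.00020407,  0.00045257, -0.00046031,
       -0.00075124]), 'effort': array([ 1.01886966e-03, -4.23648334e+01, -3.65434170e+01,  6.81039779e-06,
        7.22876939e-03, -2.12964528e-05]), 'tool_pos': array([0.16991748, 0.62673697, 0.2075388 ]), 'eef_rot': array([-0.41462208, -3.11368167,  0.00317877]), 'ft_force': array([ 0.38143266, -0.48464043, -0.01444482]), 'torque': array([-0.03481656,  0.01418655,  0.05188602]), 'finger_force': 0.0, 'width': 0.08525368162886798}
top {'fx': 443.65422750485595, 'fy': 443.65422750485595, 'cx': 276.8201519414473, 'cy': 208.612712128255, 'k1': -0.021187858463413128, 'R': array([[-0.00823626, -0.99996376,  0.00215524],
       [-0.98132529,  0.00766848, -0.19220267],
       [ 0.19217918, -0.00369802, -0.98135289]]), 't': array([-0.01087509,  0.58161916,  1.25898601])}
side {'fx': 443.69174390828545, 'fy': 443.69174390828545, 'cx': 277.33635720304363, 'cy': 209.7202293517559, 'k1': -0.1415625574232555, 'R': array([[ 0.98888871, -0.148492  ,  0.00701691],
       [-0.07970956, -0.56948921, -0.81812495],
       [ 0.12548106,  0.80847521, -0.57499768]]), 't': array([-0.56926755,  0.08372162,  1.3278735 ])}
```

View pics/top0.png

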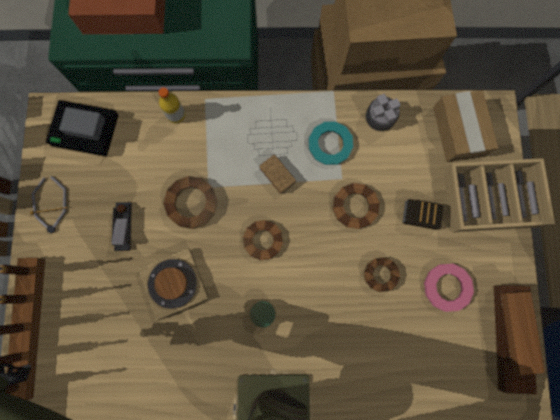

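View pics/side0.png

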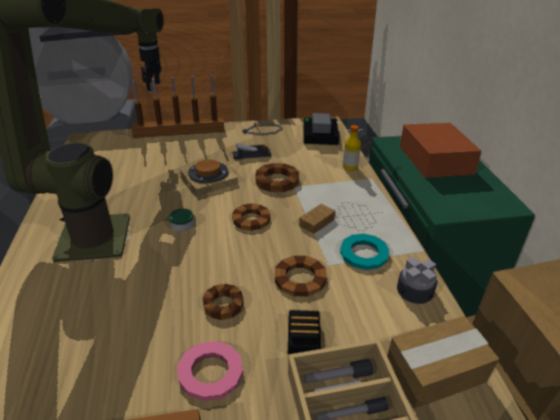

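```bash
cat > h.py <<'E'
import numpy as np, cv2
from station import robot
from scipy.spatial.transform import Rotation as Ro
def cast(p,uv,z):
    """pixels -> world points on plane z"""
    uv=np.asarray(uv,float).reshape(-1,2)
    d=(uv-[p['cx'],p['cy']])/[p['fx'],p['fy']]
    s=d.copy()
    for _ in range(8): s=d/(1+p['k1']*(s**2).sum(1,keepdims=True))
    R=np.array(p['R']);C=-R.T@np.array(p['t'])
    r=np.c_[s,np.ones(len(s))]@R
    return C+r*((z-C[2])/r[:,2:3])
def proj(p,X):
    c=np.atleast_2d(X)@np.array(p['R']).T+p['t'];s=c[:,:2]/c[:,2:]
    s=s*(1+p['k1']*(s**2).sum(1,keepdims=True))
    return s*[p['fx'],p['fy']]+[p['cx'],p['cy']]
def circ(P):
    A=np.c_[2*P[:,:2],np.ones(len(P))];b=(P[:,:2]**2).sum(1)
    x=np.linalg.lstsq(A,b,rcond=None)[0];return x[:2],np.sqrt(x[2]+x[0]**2+x[1]**2)
E
python3 - <<'E'
from h import *
im=cv2.imread('pics/top0.png');hsv=cv2.cvtColor(im,cv2.COLOR_BGR2HSV)
lab=cv2.cvtColor(im,cv2.COLOR_BGR2LAB)
for n,(u,v) in dict(belly=(190,202),low=(264,240),sh=(357,206),neck=(382,274),foot=(172,285)).items():
    print(n,[tuple(hsv[v,u+k]) for k in range(-32,33,4)])
    print(n,[tuple(lab[v,u+k]) for k in range(-32,33,4)])
E
```

```text
belly [(np.uint8(19), np.uint8(99), np.uint8(134)), (np.uint8(19), np.uint8(95), np.uint8(116)), (np.uint8(15), np.uint8(143), np.uint8(84)), (np.uint8(11), np.uint8(141), np.uint8(87)), (np.uint8(15), np.uint8(126), np.uint8(71)), (np.uint8(20), np.uint8(98), np.uint8(94)), (np.uint8(17), np.uint8(90), np.uint8(96)), (np.uint8(20), np.uint8(91), np.uint8(115)), (np.uint8(18), np.uint8(94), np.uint8(141)), (np.uint8(20), np.uint8(95), np.uint8(139)), (np.uint8(19), np.uint8(89), np.uint8(135)), (np.uint8(18), np.uint8(96), np.uint8(104)), (np.uint8(17), np.uint8(114), np.uint8(101)), (np.uint8(15), np.uint8(111), np.uint8(94)), (np.uint8(16), np.uint8(121), np.uint8(80)), (np.uint8(20), np.uint8(83), np.uint8(83)), (np.uint8(18), np.uint8(96), np.uint8(90))]
belly [(np.uint8(126), np.uint8(130), np.uint8(149)), (np.uint8(110), np.uint8(130), np.uint8(146)), (np.uint8(70), np.uint8(135), np.uint8(146)), (np.uint8(68), np.uint8(139), np.uint8(144)), (np.uint8(61), np.uint8(133), np.uint8(142)), (np.uint8(90), np.uint8(129), np.uint8(144)), (np.uint8(90), np.uint8(131), np.uint8(142)), 
[... 6020 characters left out ...]
t8(145)), (np.uint8(57), np.uint8(129), np.uint8(131)), (np.uint8(54), np.uint8(128), np.uint8(128)), (np.uint8(79), np.uint8(138), np.uint8(151)), (np.uint8(87), np.uint8(138), np.uint8(151)), (np.uint8(81), np.uint8(139), np.uint8(149)), (np.uint8(79), np.uint8(138), np.uint8(149)), (np.uint8(86), np.uint8(140), np.uint8(149)), (np.uint8(82), np.uint8(136), np.uint8(152)), (np.uint8(94), np.uint8(138), np.uint8(151)), (np.uint8(75), np.uint8(138), np.uint8(147)), (np.uint8(46), np.uint8(129), np.uint8(132)), (np.uint8(43), np.uint8(130), np.uint8(131)), (np.uint8(65), np.uint8(129), np.uint8(136)), (np.uint8(103), np.uint8(131), np.uint8(145)), (np.uint8(75), np.uint8(127), np.uint8(142))]
```

```bash
cat >> h.py <<'E'
def mask(im):
    hsv=cv2.cvtColor(cv2.GaussianBlur(im,(3,3),0),cv2.COLOR_BGR2HSV)
    m=((hsv[...,0]<=17)&(hsv[...,1]>=106)).astype(np.uint8)
    return cv2.morphologyEx(m,cv2.MORPH_CLOSE,np.ones((3,3)))
E
python3 - <<'E'
from h import *
im=cv2.imread('pics/top0.png');p=robot.camera_params('top');m=mask(im)
n,l,st,c=cv2.connectedComponentsWithStats(m)
for name,u,v,z,r in [('belly',190,202,.03,78),('low',264,240,.02,59),('sh',357,206,.02,69),('neck',382,274,.024,50),('foot',172,285,.06,45)]:
    ks=[i for i in range(1,n) if np.hypot(*(c[i]-[u,v]))<30 and st[i,4]>8]
    ys,xs=np.nonzero(np.isin(l,ks))
    P=cast(p,np.c_[xs,ys],z)[:,:2]
    hull=cv2.convexHull(P.astype(np.float32))[:,0]
    (cc,rr)=cv2.minEnclosingCircle(hull.astype(np.float32)); cc2,r2=circ(hull)
    print(name,np.round(cc,4),round(rr,4),np.round(cc2,4),round(r2,4),'exp',r,len(xs))
E
```

```text
belly [0.6101 0.2477] 0.0823 [0.6092 0.2503] 0.0794 exp 78 1345
low [0.4947 0.0279] 0.0624 [0.494  0.0273] 0.0612 exp 59 999
sh [ 0.5965 -0.2579] 0.0748 [ 0.5972 -0.2576] 0.0725 exp 69 1262
neck [ 0.387  -0.3248] 0.0543 [ 0.3876 -0.3247] 0.0527 exp 50 776
foot [0.3668 0.2917] 0.0468 [0.3654 0.2917] 0.0453 exp 45 813
```

```bash
cat >> h.py <<'E'
def goto(pos,yaw=None,rows=1):
    """shift in tool axes (cm) and turn about tool z (rad) to bring TCP to pos with y axis at yaw (mod pi)"""
    o=robot.observe();R=Ro.from_rotvec(o['eef_rot']).as_matrix()
    d=R.T@(np.array(pos)-o['tool_pos'])*100
    yw=np.arctan2(R[1,1],R[0,1])
    w=0 if yaw is None else (yaw-yw+np.pi/2)%np.pi-np.pi/2
    # rotvec to a level tool at the yaw
    y=yw+w;T=np.c_[[-np.sin(y),np.cos(y),0],[np.cos(y),np.sin(y),0],[0,0,-1]]
    dr=Ro.from_matrix(R.T@T).as_rotvec()
    print('t',round(o['time_s'],2),'pos',np.round(o['tool_pos'],4),'yaw',round(yw,3),'q6',round(o['joint_pos'][5],3),'w',round(o['width'],4),'dp cm',np.round(d,2),'dr',np.round(dr,3),'per row',np.round(d/rows,2),np.round(dr/rows,3))
E
python3 - <<'E'
from h import *
p=robot.camera_params('wrist');print(p);R=p['R'];C=-R.T@p['t']
o=robot.observe();T=Ro.from_rotvec(o['eef_rot']).as_matrix()
print(T.T@(C-o['tool_pos']),T.T@R.T)
goto([.366,.292,.25],rows=8)
E
```

```text
{'fx': 357.56954364464235, 'fy': 357.56954364464235, 'cx': 272.7536111297338, 'cy': 212.39434981846713, 'k1': -0.07231017782895681, 'R': array([[ 0.26192715,  0.96508548, -0.00204662],
       [ 0.92905552, -0.25157332,  0.27123184],
       [ 0.26124703, -0.07294441, -0.96251187]]), 't': array([-0.64835725, -0.03674231,  0.37752992])}
[ 0.06691563 -0.00056391 -0.16436251] [[-1.52585829e-04 -9.62477685e-01 -2.71360799e-01]
 [ 9.99999981e-01 -1.13439217e-04 -1.59946133e-04]
 [ 1.23161627e-04 -2.71360818e-01  9.62477683e-01]]
t 0.1 pos [0.17   0.6267 0.2076] yaw 1.306 q6 -0.083 w 0.0854 dp cm [-27.68 -27.18  -4.19] dr [-0.002 -0.    -0.   ] per row [-3.46 -3.4  -0.52] [-0. -0. -0.]
```

Request:
play_rows:
  plan:
    - {"dp": [-4.6, -4.5, -0.7], "dr": [0, 0, 0]}
    - {"dp": [-4.6, -4.5, -0.7], "dr": [0, 0, 0]}
    - {"dp": [-4.6, -4.5, -0.7], "dr": [0, 0, 0]}
    - {"dp": [-4.6, -4.5, -0.7], "dr": [0, 0, 0]}
    - {"dp": [-4.6, -4.5, -0.7], "dr": [0, 0, 0]}
    - {"dp": [-4.7, -4.7, -0.7], "dr": [0, 0, 0]}
    - {"dp": [0, 0, 0], "dr": [0, 0, 0]}
    - {"dp": [0, 0, 0], "dr": [0, 0, 0]}
  gripper: 0

```text
time_s: 1.1
tool_pos: [0.3584, 0.3055, 0.2488]
eef_rot: [-0.416, -3.113, 0.0]
ft_force: [0.6, -0.7, 0.7]
width: 0.0856
finger_force: 0.0
```

```bash
cat >> h.py <<'E'
def look(name,show=True):
    p=robot.camera_params('wrist');im=robot.read_camera('wrist')
    if show: cv2.imwrite(f'pics/{name}.png',im)
    return p,im
E
python3 - <<'E'
from h import *
p,im=look('foot');print(proj(p,[.366,.292,.06])); goto([.366,.292,.25])
E
```

```text
[[262.51454193 191.75546085]]
t 1.15 pos [0.358  0.306  0.2487] yaw 1.307 q6 -0.714 w 0.0851 dp cm [-1.14 -1.14 -0.13] dr [-0.    -0.001 -0.   ] per row [-1.14 -1.14 -0.13] [-0.    -0.001 -0.   ]
```

View pics/foot.png

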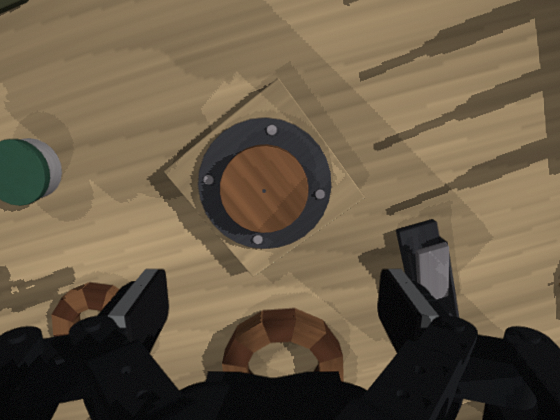

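```bash
cat >> h.py <<'E'
def blob(im,p,z,x0,rad,kind='out'):
    """outline of the wood blob near world x0: circle fit of its hull on plane z"""
    m=mask(im);ys,xs=np.nonzero(m)
    P=cast(p,np.c_[xs,ys],z)[:,:2];k=np.hypot(*(P-x0).T)<rad
    g=np.zeros_like(m);g[ys[k],xs[k]]=1
    n,l,st,_=cv2.connectedComponentsWithStats(g);g=(l==1+st[1:,4].argmax()).astype(np.uint8)
    c=max(cv2.findContours(g,0,1)[0],key=cv2.contourArea)
    return cast(p,cv2.convexHull(c)[:,0],z)[:,:2],g
E
python3 - <<'E'
from h import *
p=robot.camera_params('wrist');im=cv2.imread('pics/foot.png')
H,g=blob(im,p,.06,[.366,.292],.07);print(circ(H),cv2.minEnclosingCircle(H.astype(np.float32)))
ys,xs=np.nonzero(g);print(cast(p,[[xs.mean(),ys.mean()],[264,189.5]],.06))
E
```

```text
(array([0.36387861, 0.29409946]), np.float64(0.04466805183925587)) ((0.3634762167930603, 0.2938578426837921), 0.04529288411140442)
[[0.3624734  0.2945385  0.06      ]
 [0.36374163 0.29457472 0.06      ]]
```

```bash
python3 - <<'E'
from h import *
goto([.494,.027,.21],rows=8)
E
```

```text
t 1.15 pos [0.358  0.306  0.2487] yaw 1.307 q6 -0.714 w 0.0851 dp cm [-20.41 -23.38   3.86] dr [-0.    -0.001 -0.   ] per row [-2.55 -2.92  0.48] [-0. -0. -0.]
```

Request:
play_rows:
  plan:
    - {"dp": [-1.6, -1.8, 0.3], "dr": [0, 0, 0]}
    - {"dp": [-3.2, -3.6, 0.6], "dr": [0, 0, 0]}
    - {"dp": [-3.2, -3.6, 0.6], "dr": [0, 0, 0]}
    - {"dp": [-3.2, -3.6, 0.6], "dr": [0, 0, 0]}
    - {"dp": [-3.2, -3.6, 0.6], "dr": [0, 0, 0]}
    - {"dp": [-3.2, -3.6, 0.6], "dr": [0, 0, 0]}
    - {"dp": [-2.8, -3.6, 0.6], "dr": [0, 0, 0]}
    - {"dp": [0, 0, 0], "dr": [0, 0, 0]}
    - {"dp": [0, 0, 0], "dr": [0, 0, 0]}

```text
time_s: 2.28
tool_pos: [0.4939, 0.0279, 0.2098]
eef_rot: [-0.412, -3.113, -0.001]
ft_force: [-0.3, 0.4, -0.1]
width: 0.0853
finger_force: 0.0
```

```bash
cat >> h.py <<'E'
def ring(im,p,x0,ri,ro,h):
    """centre (outer rim and hole on the top plane) and segment angle of a ring"""
    x0=np.array(x0)
    H,g=blob(im,p,h,x0,ro+.02)
    c1,r1=circ(H)
    cs,hi=cv2.findContours(g,cv2.RETR_CCOMP,cv2.CHAIN_APPROX_NONE)
    hole=max([c for c,q in zip(cs,hi[0]) if q[3]>=0],key=cv2.contourArea,default=None)
    print('outer',np.round(c1,4),round(r1,4))
    if hole is not None:
        P=cast(p,hole[:,0],h)[:,:2];print('hole',np.round(circ(P)[0],4),round(circ(P)[1],4))
    cx=c1
    th=np.arange(0,2*np.pi,.005);V=0
    L=cv2.cvtColor(cv2.GaussianBlur(im,(3,3),0),cv2.COLOR_BGR2LAB)[...,0].astype(np.float32)
    for r in np.linspace(ri+.008,ro-.008,7):
        uv=proj(p,np.c_[cx[0]+r*np.cos(th),cx[1]+r*np.sin(th),0*th+h]).astype(np.float32)
        V=V+cv2.remap(L,uv[:,:1],uv[:,1:],cv2.INTER_LINEAR)[:,0]
    V=V-V.mean();f=(V*np.exp(-6j*th)).sum()/ (np.abs(V).sum())
    # light segments centred where cos(6(th-a)) peaks
    a=(-np.angle(f)/6)%(np.pi/6)
    print('seg angle mod 30deg',round(np.degrees(a),2),'strength',round(abs(f),2))
    return c1,a
E
python3 - <<'E'
from h import *
p,im=look('low'); c,a=ring(im,p,[.494,.027],.031,.059,.02);goto([*c,.21])
E
```

```text
outer [0.4939 0.0287] 0.0602
hole [0.4916 0.0293] 0.0295
seg angle mod 30deg 7.72 strength 0.67
t 2.33 pos [0.4939 0.0281 0.21  ] yaw 1.308 q6 -1.361 w 0.0853 dp cm [0.02 0.06 0.  ] dr [ 0.    -0.001  0.   ] per row [0.02 0.06 0.  ] [ 0.    -0.001  0.   ]
```

View pics/low.png

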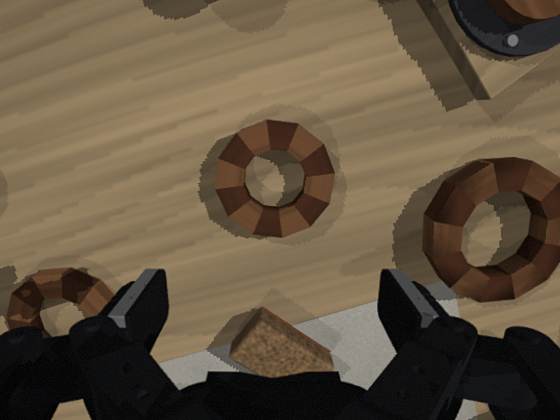

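```bash
python3 - <<'E'
from h import *
a=np.radians(67.72);goto([.4939+.045*np.cos(a),.0287+.045*np.sin(a),.06],a)
E
```

```text
t 2.33 pos [0.4939 0.0281 0.21  ] yaw 1.308 q6 -1.361 w 0.0853 dp cm [-0.56  4.52 15.  ] dr [ 0.    -0.001  0.127] per row [-0.56  4.52 15.  ] [ 0.    -0.001  0.127]
```

Request:
play_rows:
  plan:
    - {"dp": [-0.2, 1.5, 1], "dr": [0, 0, 0]}
    - {"dp": [-0.4, 3, 3], "dr": [0, 0, 0]}
    - {"dp": [0, 0, 4.5], "dr": [0, 0, 0.064]}
    - {"dp": [0, 0, 4.5], "dr": [0, 0, 0.063]}
    - {"dp": [0, 0, 3.5], "dr": [0, 0, 0]}
    - {"dp": [0, 0, 0], "dr": [0, 0, 0]}
    - {"dp": [0, 0, 0], "dr": [0, 0, 0]}
  gripper: 0.35

```text
time_s: 3.2
tool_pos: [0.5127, 0.0692, 0.0464]
eef_rot: [0.609, 3.08, 0.001]
ft_force: [0.6, 0.5, 0.8]
width: 0.0555
finger_force: 0.0
```

```bash
python3 - <<'E'
from h import *
a=np.radians(67.72);goto([.4939+.045*np.cos(a),.0287+.045*np.sin(a),.004],a)
look('low2')
E
```

```text
t 3.2 pos [0.5127 0.0692 0.0464] yaw 1.18 q6 -1.15 w 0.0555 dp cm [0.21 0.04 4.24] dr [ 0.001  0.002 -0.002] per row [0.21 0.04 4.24] [ 0.001  0.002 -0.002]
```

View pics/low2.png

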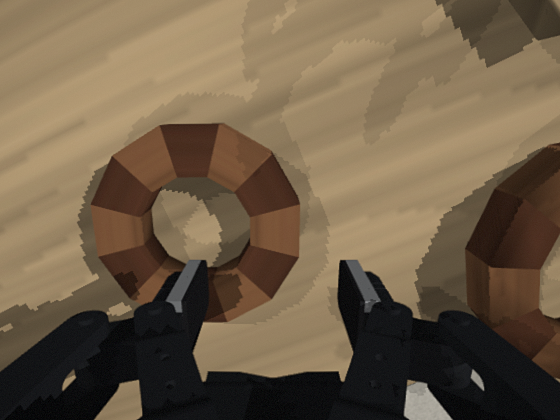

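Request:
play_rows:
  plan:
    - {"dp": [0.2, 0, 1.2], "dr": [0, 0, 0]}
    - {"dp": [0, 0, 1.5], "dr": [0, 0, 0]}
    - {"dp": [0, 0, 1.5], "dr": [0, 0, 0]}
    - {"dp": [0, 0, 0], "dr": [0, 0, 0]}

```text
time_s: 3.75
tool_pos: [0.5081, 0.0688, 0.0009]
eef_rot: [-0.611, -3.077, 0.002]
ft_force: [0.1, 0.2, -0.2]
width: 0.0555
finger_force: 0.0
```

Request:
play_rows:
  plan:
    - {"dp": [0, 0, 0], "dr": [0, 0, 0]}
    - {"dp": [0, 0, 0], "dr": [0, 0, 0]}
    - {"dp": [0, 0, 0], "dr": [0, 0, 0]}
    - {"dp": [0, 0, 0], "dr": [0, 0, 0]}
    - {"dp": [0, 0, 0], "dr": [0, 0, 0]}
  gripper: 1
  newtons: 60

```text
time_s: 4.38
tool_pos: [0.51, 0.069, 0.0033]
eef_rot: [0.611, 3.081, 0.0]
ft_force: [0.5, 0.1, 0.1]
width: -0.0002
finger_force: 0.0
```

```bash
python3 - <<'E'
from h import *
p,im=look('low3');cv2.imwrite('pics/low3s.png',cv2.resize(robot.read_camera('side')[80:300,150:400],None,fx=2.2,fy=2.2))
o=robot.observe();print(o['tool_pos'],proj(p,o['tool_pos']),proj(p,[.4939,.0287,.02]))
E
```

```text
[0.50989969 0.06902238 0.003198  ] [[273.47854896 252.09722317]] [[177.51889326 267.21742604]]
```

View pics/low3.png

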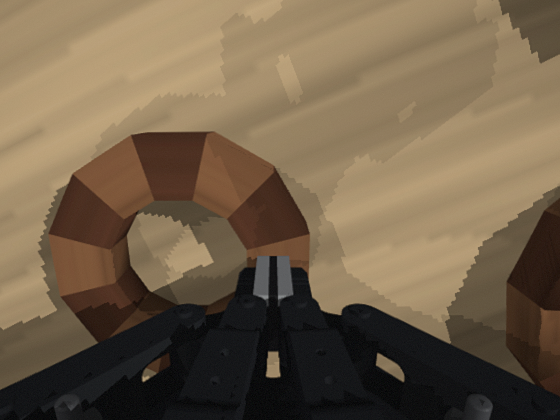

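View pics/low3s.png

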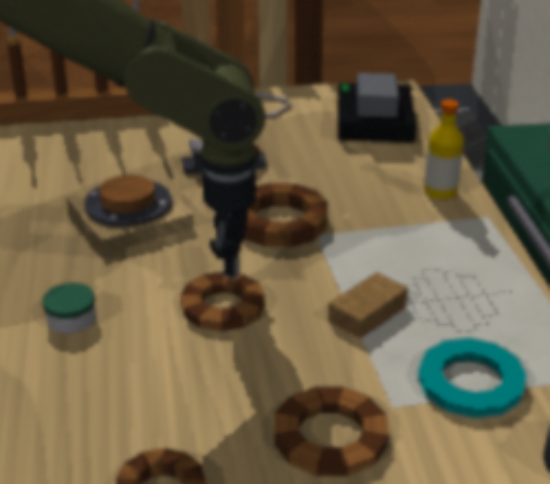

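```bash
python3 - <<'E'
from h import *
p=robot.camera_params('wrist');im=cv2.imread('pics/low3.png')
for z in(.02,.01,0,-.01,-.02):
    pts=np.array([[134,133],[210,131],[275,167],[308,235],[50,234],[73,175]])
    print(z,circ(cast(p,pts,z)), cast(p,[[262,256],[290,256]],z)[:,:2].ravel())
pt=robot.camera_params('top');it=robot.read_camera('top');H,g=blob(it,pt,.02,[.494,.027],.075);print(circ(H))
print(robot.observe())
E
```

```text
0.02 (array([0.4917345 , 0.03092951]), np.float64(0.059277977427772126)) [0.50325328 0.06617976 0.50801093 0.07768371]
0.01 (array([0.49469822, 0.02664118]), np.float64(0.06329524588467124)) [0.50699763 0.06428035 0.5120777  0.07656391]
0 (array([0.49766194, 0.02235285]), np.float64(0.06731251434157055)) [0.51074197 0.06238093 0.51614448 0.07544412]
-0.01 (array([0.50062565, 0.01806453]), np.float64(0.07132978279846892)) [0.51448632 0.06048152 0.52021125 0.07432432]
-0.02 (array([0.50358937, 0.0137762 ]), np.float64(0.07534705125536682)) [0.51823066 0.0585821  0.52427802 0.07320453]
(array([0.4928577 , 0.01508794]), np.float64(0.05063783704090997))
{'time_s': 4.525, 'joint_pos': array([ 3.01503915e-02,  5.28772804e-02,  2.10268021e+00, -1.61889230e-05,
        9.85993719e-01, -1.14882393e+00]), 'dq': array([-0.00034069, -0.00134381,  0.0004882 , -0.00280579,  0.00022676,
        0.00101357]), 'effort': array([ 8.56413044e-04, -3.26438928e+01, -3.01603603e+01, -1.65386014e-04,
       -3.26594500e-04,  1.32219321e-05]), 'tool_pos': array([0.50989952, 0.06899868, 0.00318136]), 'eef_rot': array([ 6.11520813e-01,  3.08145646e+00, -6.07156969e-06]), 'ft_force': array([-0.5264803 ,  0.55955075, -0.07872372]), 'torque': array([ 0.02653664, -0.0113129 ,  0.0062283 ]), 'finger_force': 0.0, 'width': 0.00026373344146194983}
```

Request:
play_rows:
  plan:
    - {"dp": [0, 0, -1], "dr": [0, 0, 0]}
    - {"dp": [0, 0, 0], "dr": [0, 0, 0]}
    - {"dp": [0, 0, 0], "dr": [0, 0, 0]}
    - {"dp": [0, 0, 0], "dr": [0, 0, 0]}
  gripper: 0.45

```text
time_s: 5.03
tool_pos: [0.5098, 0.069, 0.0131]
eef_rot: [-0.611, -3.081, 0.0]
ft_force: [1.3, -0.4, 0.9]
width: 0.0469
finger_force: 0.0
```

Request:
play_rows:
  plan:
    - {"dp": [0, 0, 0.6], "dr": [0, 0, 0]}
    - {"dp": [0, 0, 0.4], "dr": [0, 0, 0]}
    - {"dp": [0, 0, 0.3], "dr": [0, 0, 0]}
    - {"dp": [0, 0, 0.3], "dr": [0, 0, 0]}
    - {"dp": [0, 0, 0], "dr": [0, 0, 0]}

```text
time_s: 5.65
tool_pos: [0.5097, 0.069, -0.0032]
eef_rot: [-0.611, -3.081, 0.0]
ft_force: [0.2, -0.7, -0.1]
width: 0.047
finger_force: 0.0
```

Request:
play_rows:
  plan:
    - {"dp": [0, 0, 0.3], "dr": [0, 0, 0]}
    - {"dp": [0, 0, 0.2], "dr": [0, 0, 0]}
    - {"dp": [0, 0, 0], "dr": [0, 0, 0]}

```text
time_s: 6.02
tool_pos: [0.5097, 0.069, -0.0081]
eef_rot: [-0.611, -3.081, 0.0]
ft_force: [-0.5, 0.6, 0.7]
width: 0.0467
finger_force: 0.0
```

Request:
play_rows:
  plan:
    - {"dp": [0, 0, 0.3], "dr": [0, 0, 0]}
    - {"dp": [0, 0, 0.2], "dr": [0, 0, 0]}
    - {"dp": [0, 0, 0], "dr": [0, 0, 0]}

```text
time_s: 6.4
tool_pos: [0.5097, 0.069, -0.0131]
eef_rot: [-0.611, -3.081, 0.0]
ft_force: [-0.6, 0.1, -0.1]
width: 0.0471
finger_force: 0.0
```

```bash
python3 - <<'E'
from h import *
p,im=look('low4')
print(robot.observe()['tool_pos'])
E
```

```text
[ 0.50980601  0.06899109 -0.01295183]
```

View pics/low4.png

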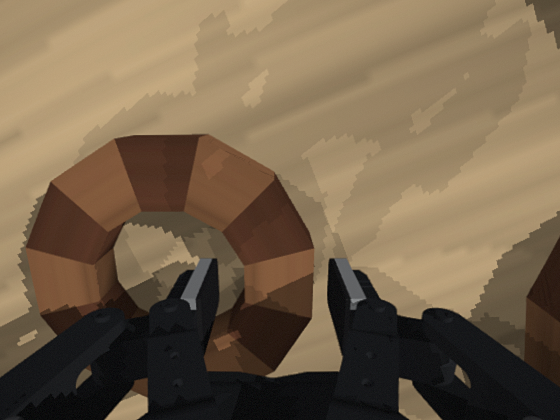

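Request:
play_rows:
  plan:
    - {"dp": [0, 0, 0.3], "dr": [0, 0, 0]}
    - {"dp": [0, 0, 0.2], "dr": [0, 0, 0]}
    - {"dp": [0, 0, 0], "dr": [0, 0, 0]}
    - {"dp": [0, 0, 0], "dr": [0, 0, 0]}

```text
time_s: 6.95
tool_pos: [0.5099, 0.069, -0.0179]
eef_rot: [-0.612, -3.081, -0.0]
ft_force: [-0.0, 0.3, 0.7]
width: 0.047
finger_force: 0.0
```

Request:
play_rows:
  plan:
    - {"dp": [0, 0, 0], "dr": [0, 0, 0]}
    - {"dp": [0, 0, 0], "dr": [0, 0, 0]}
    - {"dp": [0, 0, 0], "dr": [0, 0, 0]}
    - {"dp": [0, 0, 0], "dr": [0, 0, 0]}
  gripper: 1
  newtons: 30

```text
time_s: 7.45
tool_pos: [0.5103, 0.0691, -0.0175]
eef_rot: [0.611, 3.081, 0.001]
ft_force: [0.3, 1.0, 2.4]
width: 0.0279
finger_force: 32.7
```

Request:
play_rows:
  plan:
    - {"dp": [0, 0, 0], "dr": [0, 0, 0]}
    - {"dp": [0, 0, -0.5], "dr": [0, 0, 0]}
    - {"dp": [0, 0, -1.5], "dr": [0, 0, 0]}
    - {"dp": [0, 0, -2.5], "dr": [0, 0, 0]}
    - {"dp": [0, 0, -2.5], "dr": [0, 0, 0]}
    - {"dp": [0, 0, -2.5], "dr": [0, 0, 0]}
    - {"dp": [0, 0, -2], "dr": [0, 0, 0]}
    - {"dp": [0, 0, -0.5], "dr": [0, 0, 0]}
  newtons: 70

```text
time_s: 8.45
tool_pos: [0.5109, 0.069, 0.1044]
eef_rot: [0.611, 3.078, 0.001]
ft_force: [-0.7, -0.1, -0.6]
width: 0.0267
finger_force: 70.0
```

```bash
python3 - <<'E'
from h import *
a=np.radians(67.72);d=np.array([np.cos(a),np.sin(a)])
p,im=look('low5');cv2.imwrite('pics/low5s.png',cv2.resize(robot.read_camera('side')[80:300,150:400],None,fx=2.2,fy=2.2))
o=robot.observe();h=o['tool_pos'][2]+.0375;c0=o['tool_pos'][:2]-.045*d;print(c0,h)
H,g=blob(im,p,h,c0,.08);print(circ(H),cv2.minEnclosingCircle(H.astype(np.float32)))
goto([.3637+.045*d[0],.2943+.045*d[1],.105],a,8)
E
```

```text
[0.4930421  0.02730308] 0.1403090168953659
(array([0.49500716, 0.02713271]), np.float64(0.06069943541881069)) ((0.4935033321380615, 0.027227036654949188), 0.062219519168138504)
t 8.55 pos [0.5101 0.0689 0.1028] yaw 1.179 q6 -1.149 w 0.0263 dp cm [22.15 19.74 -0.24] dr [ 0.     0.001 -0.003] per row [ 2.77  2.47 -0.03] [ 0.  0. -0.]
```

View pics/low5s.png

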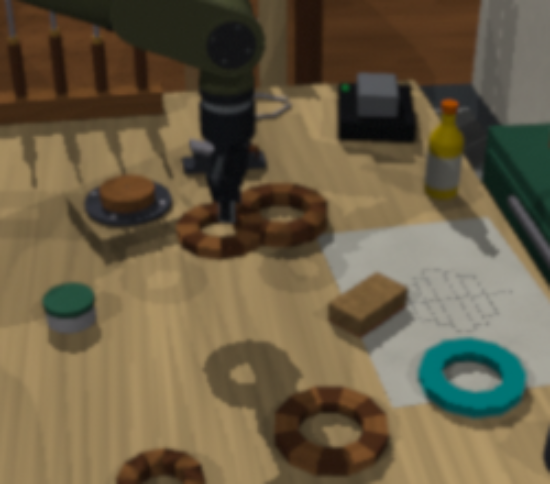

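Request:
play_rows:
  plan:
    - {"dp": [1.35, 1.14, 0], "dr": [0, 0, 0]}
    - {"dp": [2.6, 2.4, 0], "dr": [0, 0, 0]}
    - {"dp": [3.2, 2.8, 0], "dr": [0, 0, 0]}
    - {"dp": [3.2, 2.8, 0], "dr": [0, 0, 0]}
    - {"dp": [3.2, 2.8, 0], "dr": [0, 0, 0]}
    - {"dp": [3.2, 2.8, 0], "dr": [0, 0, 0]}
    - {"dp": [2.8, 2.6, 0], "dr": [0, 0, 0]}
    - {"dp": [1.8, 1.6, 0], "dr": [0, 0, 0]}
    - {"dp": [0.8, 0.8, 0], "dr": [0, 0, 0]}
    - {"dp": [0, 0, 0], "dr": [0, 0, 0]}

```text
time_s: 9.8
tool_pos: [0.3797, 0.3362, 0.1014]
eef_rot: [-0.609, -3.081, 0.002]
ft_force: [0.1, -0.1, -0.6]
width: 0.0268
finger_force: 70.0
```

```bash
python3 - <<'E'
from h import *
a=np.radians(67.72);d=np.array([np.cos(a),np.sin(a)])
goto([.3637+.045*d[0],.2943+.045*d[1],.0435],a,1)
E
```

```text
t 9.8 pos [0.3797 0.3362 0.1014] yaw 1.18 q6 -0.561 w 0.0268 dp cm [-0.11  0.03  5.79] dr [-0.001 -0.001 -0.002] per row [-0.11  0.03  5.79] [-0.001 -0.001 -0.002]
```

Request:
play_rows:
  plan:
    - {"dp": [-0.1, 0, 1], "dr": [0, 0, 0]}
    - {"dp": [0, 0, 1.5], "dr": [0, 0, 0]}
    - {"dp": [0, 0, 1.5], "dr": [0, 0, 0]}
    - {"dp": [0, 0, 0.8], "dr": [0, 0, 0]}
    - {"dp": [0, 0, 0.6], "dr": [0, 0, 0]}
    - {"dp": [0, 0, 0.3], "dr": [0, 0, 0]}
    - {"dp": [0, 0, 0], "dr": [0, 0, 0]}
    - {"dp": [0, 0, 0], "dr": [0, 0, 0]}

```text
time_s: 10.8
tool_pos: [0.3818, 0.3359, 0.0457]
eef_rot: [0.611, 3.081, 0.001]
ft_force: [0.7, -0.2, -0.7]
width: 0.0268
finger_force: 70.0
```

```bash
python3 - <<'E'
from h import *
a=np.radians(67.72);d=np.array([np.cos(a),np.sin(a)])
p,im=look('low6')
o=robot.observe();c0=o['tool_pos'][:2]-.045*d;print(c0,o['ft_force'])
H,g=blob(im,p,.081,c0,.08);print(circ(H),cv2.minEnclosingCircle(H.astype(np.float32)))
goto([.3637+.045*d[0],.2943+.045*d[1],.0435],a,1)
E
```

```text
[0.3647309  0.29427317] [-0.01551533  0.68316279 -1.11022015]
(array([0.36558639, 0.29386396]), np.float64(0.060785611932238456)) ((0.3646971881389618, 0.2937344014644623), 0.06237492710351944)
t 10.85 pos [0.3818 0.3359 0.0457] yaw 1.179 q6 -0.563 w 0.0265 dp cm [ 0.1  -0.04  0.22] dr [ 0.001  0.001 -0.003] per row [ 0.1  -0.04  0.22] [ 0.001  0.001 -0.003]
```

View pics/low6.png

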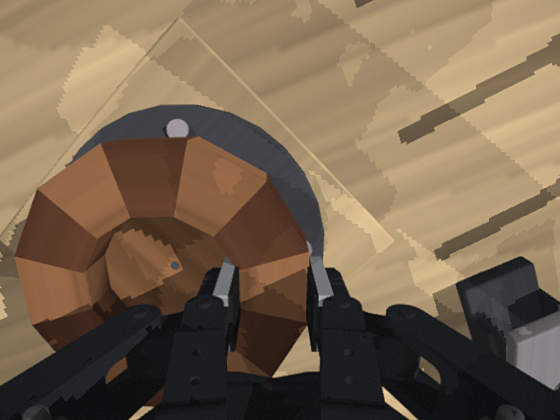

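```bash
python3 - <<'E'
from h import *
print(cast(robot.camera_params('wrist'),[[174,266]],.06))
E
```

```text
[[0.36525857 0.2933223  0.06      ]]
```

Request:
play_rows:
  plan:
    - {"dp": [0.1, 0, 0.2], "dr": [0, 0, 0]}
    - {"dp": [0, 0, 0.1], "dr": [0, 0, 0]}
    - {"dp": [0, 0, 0], "dr": [0, 0, 0]}
    - {"dp": [0, 0, 0], "dr": [0, 0, 0]}

```text
time_s: 11.35
tool_pos: [0.3805, 0.3362, 0.0427]
eef_rot: [-0.611, -3.081, -0.0]
ft_force: [-2.4, -0.8, 4.8]
width: 0.0268
finger_force: 70.6
```

Request:
play_rows:
  plan:
    - {"dp": [0, 0, 0], "dr": [0, 0, 0]}
    - {"dp": [0, 0, 0], "dr": [0, 0, 0]}
    - {"dp": [0, 0, 0], "dr": [0, 0, 0]}
    - {"dp": [0, 0, 0], "dr": [0, 0, 0]}
  gripper: 0.45

```text
time_s: 11.85
tool_pos: [0.3805, 0.3359, 0.042]
eef_rot: [-0.612, -3.081, 0.0]
ft_force: [0.3, 1.4, -0.8]
width: 0.0471
finger_force: 0.0
```

Request:
play_rows:
  plan:
    - {"dp": [0, 0, -0.5], "dr": [0, 0, 0]}
    - {"dp": [0, 0, -1.5], "dr": [0, 0, 0]}
    - {"dp": [0, 0, -3], "dr": [0, 0, 0]}
    - {"dp": [0, 0, -4], "dr": [0, 0, 0]}
    - {"dp": [0, -1, -4], "dr": [0, 0, 0]}
    - {"dp": [0, -2, -2], "dr": [0, 0, 0]}
    - {"dp": [0, 0, 0], "dr": [0, 0, 0]}
    - {"dp": [0, 0, 0], "dr": [0, 0, 0]}

```text
time_s: 12.85
tool_pos: [0.369, 0.3084, 0.1919]
eef_rot: [-0.612, -3.081, -0.0]
ft_force: [0.3, 0.1, 0.0]
width: 0.047
finger_force: 0.0
```

```bash
python3 - <<'E'
from h import *
p,im=look('st1');ring(im,p,[.3645,.294],.031,.059,.08)
goto([.61,.249,.22],None,8)
E
```

```text
outer [0.3649 0.2938] 0.0599
hole [0.361  0.2964] 0.0021
seg angle mod 30deg 9.21 strength 0.66
t 12.9 pos [0.3687 0.3083 0.1912] yaw 1.179 q6 -0.595 w 0.047 dp cm [-24.56   3.73  -2.91] dr [-0.001 -0.001 -0.   ] per row [-3.07  0.47 -0.36] [-0. -0. -0.]
```

Request:
play_rows:
  plan:
    - {"dp": [-2, 0.2, -0.4], "dr": [0, 0, 0]}
    - {"dp": [-3.5, 0.5, -0.5], "dr": [0, 0, 0]}
    - {"dp": [-4.5, 0.7, -0.5], "dr": [0, 0, 0]}
    - {"dp": [-4.5, 0.7, -0.5], "dr": [0, 0, 0]}
    - {"dp": [-4.5, 0.7, -0.5], "dr": [0, 0, 0]}
    - {"dp": [-3.5, 0.6, -0.5], "dr": [0, 0, 0]}
    - {"dp": [-2, 0.3, 0], "dr": [0, 0, 0]}
    - {"dp": [0, 0, 0], "dr": [0, 0, 0]}
    - {"dp": [0, 0, 0], "dr": [0, 0, 0]}

```text
time_s: 14.02
tool_pos: [0.6094, 0.2487, 0.2201]
eef_rot: [-0.611, -3.08, 0.001]
ft_force: [-0.2, -0.8, -0.5]
width: 0.0472
finger_force: 0.0
```

```bash
python3 - <<'E'
from h import *
p,im=look('belly');c,a=ring(im,p,[.609,.25],.048,.078,.03);
for k in range(0,6):
    t=a+k*np.pi/6;print(np.degrees(t),c+.063*np.array([np.cos(t),np.sin(t)]))
goto([*c,.22])
E
```

```text
outer [0.6104 0.2498] 0.0794
hole [0.6064 0.2514] 0.0449
seg angle mod 30deg 18.18 strength 0.66
18.178397631010753 [0.67027448 0.26948819]
48.17839763101075 [0.65242808 0.29678281]
78.17839763101074 [0.62332533 0.31149744]
108.17839763101075 [0.59076429 0.30968931]
138.17839763101077 [0.56346968 0.29184291]
168.17839763101077 [0.54875504 0.26274016]
t 14.07 pos [0.6092 0.249  0.2204] yaw 1.179 q6 -0.873 w 0.0469 dp cm [-0.08  0.13  0.04] dr [-0.001 -0.001 -0.   ] per row [-0.08  0.13  0.04] [-0.001 -0.001 -0.   ]
```

View pics/belly.png

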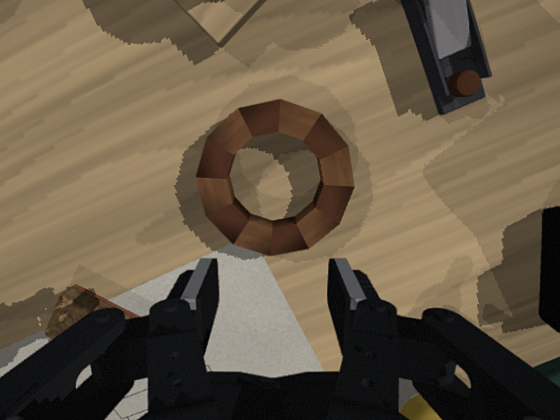

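```bash
python3 - <<'E'
from h import *
goto([.6233,.3115,.06],np.radians(78.18))
E
```

```text
t 14.07 pos [0.6092 0.249  0.2204] yaw 1.179 q6 -0.873 w 0.0469 dp cm [ 1.06  6.33 16.04] dr [-0.001 -0.001 -0.185] per row [ 1.06  6.33 16.04] [-0.001 -0.001 -0.185]
```

Request:
play_rows:
  plan:
    - {"dp": [0.3, 1.5, 1], "dr": [0, 0, 0]}
    - {"dp": [0.4, 2.8, 2], "dr": [0, 0, 0]}
    - {"dp": [0.4, 2, 3], "dr": [0, 0, 0]}
    - {"dp": [0, 0, 4], "dr": [0, 0, -0.095]}
    - {"dp": [0, 0, 4], "dr": [0, 0, -0.09]}
    - {"dp": [0, 0, 2], "dr": [0, 0, 0]}
    - {"dp": [0, 0, 0], "dr": [0, 0, 0]}
    - {"dp": [0, 0, 0], "dr": [0, 0, 0]}

```text
time_s: 15.08
tool_pos: [0.6248, 0.3121, 0.0633]
eef_rot: [0.325, 3.122, 0.003]
ft_force: [-0.2, -0.8, -0.2]
width: 0.0471
finger_force: 0.0
```

```bash
python3 - <<'E'
from h import *
goto([.6233,.3115,-.0185],np.radians(78.18))
p,im=look('belly2');ring(im,p,[.6104,.2498],.048,.078,.03)
E
```

```text
t 15.07 pos [0.6248 0.3121 0.0633] yaw 1.363 q6 -0.977 w 0.0471 dp cm [ 0.15 -0.11  8.18] dr [ 0.002  0.003 -0.001] per row [ 0.15 -0.11  8.18] [ 0.002  0.003 -0.001]
outer [0.6102 0.2508] 0.0795
seg angle mod 30deg 20.03 strength 0.44
```

Request:
play_rows:
  plan:
    - {"dp": [0.1, -0.05, 1.5], "dr": [0, 0, 0]}
    - {"dp": [0, 0, 2], "dr": [0, 0, 0]}
    - {"dp": [0, 0, 2], "dr": [0, 0, 0]}
    - {"dp": [0, 0, 1.5], "dr": [0, 0, 0]}
    - {"dp": [0, 0, 0.7], "dr": [0, 0, 0]}
    - {"dp": [0, 0, 0.3], "dr": [0, 0, 0]}
    - {"dp": [0, 0, 0], "dr": [0, 0, 0]}
    - {"dp": [0, 0, 0], "dr": [0, 0, 0]}

```text
time_s: 16.12
tool_pos: [0.6231, 0.3114, -0.0179]
eef_rot: [0.324, 3.123, 0.001]
ft_force: [0.3, -0.7, -0.1]
width: 0.047
finger_force: 0.0
```

```bash
python3 - <<'E'
from h import *
goto([.6233,.3115,-.0185],np.radians(78.18))
E
```

```text
t 16.12 pos [ 0.6231  0.3114 -0.0179] yaw 1.364 q6 -0.978 w 0.047 dp cm [-0.01  0.02  0.06] dr [ 0.001  0.001 -0.   ] per row [-0.01  0.02  0.06] [ 0.001  0.001 -0.   ]
```

Request:
play_rows:
  plan:
    - {"dp": [0, 0, 0], "dr": [0, 0, 0]}
    - {"dp": [0, 0, 0], "dr": [0, 0, 0]}
    - {"dp": [0, 0, 0], "dr": [0, 0, 0]}
    - {"dp": [0, 0, 0], "dr": [0, 0, 0]}
  gripper: 1
  newtons: 30

```text
time_s: 16.62
tool_pos: [0.6232, 0.3115, -0.0179]
eef_rot: [0.324, 3.123, 0.001]
ft_force: [1.1, 0.1, 5.4]
width: 0.0294
finger_force: 30.8
```

Request:
play_rows:
  plan:
    - {"dp": [0, 0, 0], "dr": [0, 0, 0]}
    - {"dp": [0, 0, 0], "dr": [0, 0, 0]}
    - {"dp": [0, 0, -0.4], "dr": [0, 0, 0]}
    - {"dp": [0, 0, -1], "dr": [0, 0, 0]}
    - {"dp": [0, 0, -2], "dr": [0, 0, 0]}
    - {"dp": [0, 0, -3], "dr": [0, 0, 0]}
    - {"dp": [0, 0, -3], "dr": [0, 0, 0]}
    - {"dp": [0, 0, -2.5], "dr": [0, 0, 0]}
    - {"dp": [0, 0, -1.5], "dr": [0, 0, 0]}
    - {"dp": [0, 0, -0.6], "dr": [0, 0, 0]}
  newtons: 100

```text
time_s: 17.88
tool_pos: [0.6229, 0.3113, 0.1228]
eef_rot: [0.324, 3.123, 0.001]
ft_force: [-0.6, 0.2, -2.3]
width: 0.028
finger_force: 98.6
```

```bash
python3 - <<'E'
from h import *
a=np.radians(78.18);d=np.array([np.cos(a),np.sin(a)]);f=np.array([.3645,.2938])
p,im=look('belly3')
o=robot.observe();h=o['tool_pos'][2]+.018+.03;c0=o['tool_pos'][:2]-.063*d;print(c0,h,o['ft_force'],o['torque'])
H,g=blob(im,p,h,c0,.1);print(circ(H),cv2.minEnclosingCircle(H.astype(np.float32)))
goto([*(f+.063*d),.125],a,8)
cv2.imwrite('pics/belly3s.png',np.hstack([im[::2,::2],cv2.resize(robot.read_camera('side')[60:270,170:450],None,fx=1,fy=1)]))
E
```

```text
[0.60997833 0.24955998] 0.17067407367592408 [-1.1116419   0.68240582 -2.35452927] [ 0.1904789  -0.06879395 -0.04052994]
(array([0.60561285, 0.25411309]), np.float64(0.0749710505912815)) ((0.6048005223274231, 0.2562880516052246), 0.07611890137195587)
t 17.93 pos [0.6229 0.3112 0.1227] yaw 1.364 q6 -0.978 w 0.0283 dp cm [24.93 -0.71 -0.27] dr [ 0.001  0.001 -0.001] per row [ 3.12 -0.09 -0.03] [ 0.  0. -0.]
```

View pics/belly3s.png

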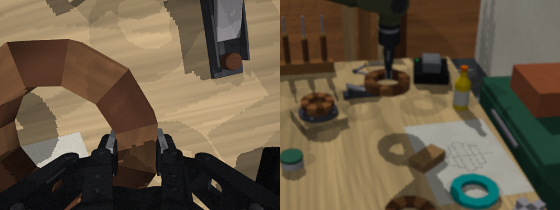

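Request:
play_rows:
  plan:
    - {"dp": [1.3, 0, 0], "dr": [0, 0, 0]}
    - {"dp": [2.6, 0, 0], "dr": [0, 0, 0]}
    - {"dp": [3.4, 0, 0], "dr": [0, 0, 0]}
    - {"dp": [3.6, -0.3, 0], "dr": [0, 0, 0]}
    - {"dp": [3.6, -0.4, 0], "dr": [0, 0, 0]}
    - {"dp": [3.6, 0, 0], "dr": [0, 0, 0]}
    - {"dp": [3.2, 0, 0], "dr": [0, 0, 0]}
    - {"dp": [2.2, 0, 0], "dr": [0, 0, 0]}
    - {"dp": [1.1, 0, 0], "dr": [0, 0, 0]}
    - {"dp": [0.3, 0, 0], "dr": [0, 0, 0]}

```text
time_s: 19.23
tool_pos: [0.3771, 0.3554, 0.1211]
eef_rot: [0.323, 3.125, -0.0]
ft_force: [-0.9, 0.0, -2.6]
width: 0.028
finger_force: 98.6
```

Request:
play_rows:
  plan:
    - {"dp": [0, 0, 1], "dr": [0, 0, 0]}
    - {"dp": [0, 0, 1.5], "dr": [0, 0, 0]}
    - {"dp": [0, 0, 1], "dr": [0, 0, 0]}
    - {"dp": [0, 0, 0.5], "dr": [0, 0, 0]}
    - {"dp": [0, 0, 0], "dr": [0, 0, 0]}
    - {"dp": [0, 0, 0], "dr": [0, 0, 0]}

```text
time_s: 19.98
tool_pos: [0.3777, 0.3556, 0.0816]
eef_rot: [0.324, 3.124, 0.001]
ft_force: [0.5, 0.5, -2.1]
width: 0.0282
finger_force: 98.6
```

```bash
cat >> h.py <<'E'
def check(a,rad,ro,top,z):
    """held ring over the foot: rim points left of the fingers against the aim"""
    d=np.array([np.cos(a),np.sin(a)]);f=np.array([.3645,.2938])
    p,im=look('hold');o=robot.observe();c0=o['tool_pos'][:2]-rad*d
    m=mask(im);ys,xs=np.nonzero(m)
    g=m*0;P=cast(p,np.c_[xs,ys],top)[:,:2];k=np.hypot(*(P-c0).T)<ro+.015;g[ys[k],xs[k]]=1
    c=max(cv2.findContours(g,0,1)[0],key=cv2.contourArea);u=cv2.convexHull(c)[:,0]
    u=u[(u[:,0]>4)&(u[:,1]<330)&(u[:,1]>4)]
    # rim only: drop points near the fingers and in the hole
    q=cast(p,u,top)[:,:2];r=np.hypot(*(q-c0).T);q=q[r>ro-.008]
    print('by tool',np.round(c0,4),'by eye',np.round(circ(q)[0],4),round(circ(q)[1],4),len(q),'f',o['ft_force'].round(1))
    goto([*(f+rad*d),z],a)
E
python3 - <<'E'
from h import *
o=robot.observe();check(np.radians(78.18),.063,.079,o['tool_pos'][2]+.048,.0621)
E
```

```text
by tool [0.3648 0.294 ] by eye [0.3606 0.2977] 0.0754 21 f [-0.1  0.4 -2.7]
t 20.02 pos [0.3777 0.3556 0.0818] yaw 1.364 q6 -0.712 w 0.0281 dp cm [ 0.03 -0.02  1.97] dr [ 0.001  0.001 -0.   ] per row [ 0.03 -0.02  1.97] [ 0.001  0.001 -0.   ]
```

Request:
play_rows:
  plan:
    - {"dp": [0, 0, 0.6], "dr": [0, 0, 0]}
    - {"dp": [0, 0, 0.6], "dr": [0, 0, 0]}
    - {"dp": [0, 0, 0.3], "dr": [0, 0, 0]}
    - {"dp": [0, 0, 0.2], "dr": [0, 0, 0]}
    - {"dp": [0, 0, 0.2], "dr": [0, 0, 0]}
    - {"dp": [0, 0, 0], "dr": [0, 0, 0]}
    - {"dp": [0, 0, 0], "dr": [0, 0, 0]}

```text
time_s: 20.9
tool_pos: [0.3775, 0.3555, 0.0624]
eef_rot: [0.324, 3.124, 0.001]
ft_force: [0.4, -0.2, -1.2]
width: 0.0283
finger_force: 98.6
```

Request:
play_rows:
  plan:
    - {"dp": [0, 0, 0.1], "dr": [0, 0, 0]}
    - {"dp": [0, 0, 0], "dr": [0, 0, 0]}
    - {"dp": [0, 0, 0], "dr": [0, 0, 0]}

```text
time_s: 21.28
tool_pos: [0.3776, 0.3556, 0.0623]
eef_rot: [0.324, 3.125, 0.0]
ft_force: [-3.4, -1.6, 4.3]
width: 0.0283
finger_force: 99.5
```

Request:
play_rows:
  plan:
    - {"dp": [0, 0, 0], "dr": [0, 0, 0]}
    - {"dp": [0, 0, 0], "dr": [0, 0, 0]}
    - {"dp": [0, 0, 0], "dr": [0, 0, 0]}
    - {"dp": [0, 0, 0], "dr": [0, 0, 0]}
  gripper: 0.45

```text
time_s: 21.78
tool_pos: [0.3773, 0.3553, 0.0611]
eef_rot: [-0.324, -3.125, 0.0]
ft_force: [0.0, -0.7, 0.6]
width: 0.0471
finger_force: 0.0
```

Request:
play_rows:
  plan:
    - {"dp": [0, 0, -0.5], "dr": [0, 0, 0]}
    - {"dp": [0, 0, -1.5], "dr": [0, 0, 0]}
    - {"dp": [0, 0, -3], "dr": [0, 0, 0]}
    - {"dp": [0, 0, -4], "dr": [0, 0, 0]}
    - {"dp": [0, -2, -4], "dr": [0, 0, 0]}
    - {"dp": [0, -2, -2], "dr": [0, 0, 0]}
    - {"dp": [0, -1, -1], "dr": [0, 0, 0]}
    - {"dp": [0, 0, 0], "dr": [0, 0, 0]}
    - {"dp": [0, 0, 0], "dr": [0, 0, 0]}

```text
time_s: 22.9
tool_pos: [0.3667, 0.3064, 0.22]
eef_rot: [-0.324, -3.123, 0.001]
ft_force: [0.5, 0.6, 0.2]
width: 0.0473
finger_force: 0.0
```

```bash
python3 - <<'E'
from h import *
p,im=look('st2');ring(im,p,[.3645,.294],.048,.078,.11)
goto([.597,-.2577,.22],None,8)
E
```

```text
outer [0.3645 0.2933] 0.0793
hole [0.3554 0.2974] 0.0021
seg angle mod 30deg 19.11 strength 0.59
t 22.95 pos [0.3666 0.3064 0.2198] yaw 1.364 q6 -0.781 w 0.0469 dp cm [-34.12 -50.49  -0.  ] dr [-0.001 -0.002 -0.   ] per row [-4.26 -6.31 -0.  ] [-0. -0. -0.]
```

Request:
play_rows:
  plan:
    - {"dp": [-1, -1.5, 0], "dr": [0, 0, 0]}
    - {"dp": [-2, -3, 0], "dr": [0, 0, 0]}
    - {"dp": [-3, -4.5, 0], "dr": [0, 0, 0]}
    - {"dp": [-3, -4.5, 0], "dr": [0, 0, 0]}
    - {"dp": [-3, -4.5, 0], "dr": [0, 0, 0]}
    - {"dp": [-3, -4.5, 0], "dr": [0, 0, 0]}
    - {"dp": [-3, -4.5, 0], "dr": [0, 0, 0]}
    - {"dp": [-3, -4.5, 0], "dr": [0, 0, 0]}
    - {"dp": [-3, -4.5, 0], "dr": [0, 0, 0]}

```text
time_s: 24.08
tool_pos: [0.5284, -0.0966, 0.2198]
eef_rot: [-0.324, -3.123, -0.001]
ft_force: [0.5, -0.5, -0.0]
width: 0.0472
finger_force: 0.0
```

Request:
play_rows:
  plan:
    - {"dp": [-3, -4.5, 0], "dr": [0, 0, 0]}
    - {"dp": [-3, -4.5, 0], "dr": [0, 0, 0]}
    - {"dp": [-2.7, -3.8, 0], "dr": [0, 0, 0]}
    - {"dp": [-1.3, -1.6, 0], "dr": [0, 0, 0]}
    - {"dp": [0, 0, 0], "dr": [0, 0, 0]}
    - {"dp": [0, 0, 0], "dr": [0, 0, 0]}

```text
time_s: 24.82
tool_pos: [0.5961, -0.2552, 0.2207]
eef_rot: [-0.322, -3.124, -0.001]
ft_force: [-0.2, 0.0, -0.2]
width: 0.0467
finger_force: 0.0
```

```bash
cat >> h.py <<'E'
def options(c,a,rad):
    for k in range(12):
        t=a+k*np.pi/6;print(round(np.degrees(t),1),np.round(c+rad*np.array([np.cos(t),np.sin(t)]),4),end=' | ')
    print()
E
python3 - <<'E'
from h import *
p,im=look('sh');c,a=ring(im,p,[.597,-.2577],.04,.069,.02);options(c,a,.0545);goto([*c,.22])
E
```

```text
outer [ 0.5981 -0.2577] 0.0705
hole [ 0.5955 -0.2569] 0.0384
seg angle mod 30deg 20.62 strength 0.67
20.6 [ 0.6491 -0.2385] | 50.6 [ 0.6327 -0.2155] | 80.6 [ 0.607  -0.2039] | 110.6 [ 0.5789 -0.2067] | 140.6 [ 0.556  -0.2231] | 170.6 [ 0.5443 -0.2488] | 200.6 [ 0.5471 -0.2769] | 230.6 [ 0.5635 -0.2998] | 260.6 [ 0.5892 -0.3114] | 290.6 [ 0.6173 -0.3087] | 320.6 [ 0.6402 -0.2922] | 350.6 [ 0.6519 -0.2665] | 
t 24.88 pos [ 0.5961 -0.2551  0.221 ] yaw 1.365 q6 -1.853 w 0.0469 dp cm [-0.24 -0.21  0.1 ] dr [ 0.001 -0.001  0.   ] per row [-0.24 -0.21  0.1 ] [ 0.001 -0.001  0.   ]
```

```bash
python3 - <<'E'
from h import *
goto([.607,-.2039,.04],np.radians(80.62))
E
```

```text
t 24.88 pos [ 0.5961 -0.2551  0.221 ] yaw 1.365 q6 -1.853 w 0.0469 dp cm [-0.03  5.22 18.1 ] dr [ 0.001 -0.001 -0.042] per row [-0.03  5.22 18.1 ] [ 0.001 -0.001 -0.042]
```

Request:
play_rows:
  plan:
    - {"dp": [0, 1.5, 1], "dr": [0, 0, 0]}
    - {"dp": [0, 2.5, 3], "dr": [0, 0, 0]}
    - {"dp": [0, 1.2, 4], "dr": [0, 0, 0]}
    - {"dp": [0, 0, 4], "dr": [0, 0, -0.04]}
    - {"dp": [0, 0, 3.5], "dr": [0, 0, 0]}
    - {"dp": [0, 0, 1.5], "dr": [0, 0, 0]}
    - {"dp": [0, 0, 0], "dr": [0, 0, 0]}
    - {"dp": [0, 0, 0], "dr": [0, 0, 0]}

```text
time_s: 25.88
tool_pos: [0.6083, -0.206, 0.0532]
eef_rot: [0.261, 3.128, -0.002]
ft_force: [-0.0, 1.1, 0.7]
width: 0.0469
finger_force: 0.0
```

```bash
python3 - <<'E'
from h import *
p,im=look('sh2');ring(im,p,[.598,-.2577],.04,.069,.02)
goto([.607,-.2039,-.018],np.radians(80.62))
E
```

```text
outer [ 0.5976 -0.2568] 0.0703
seg angle mod 30deg 20.33 strength 0.4
t 25.93 pos [ 0.6085 -0.2062  0.0534] yaw 1.404 q6 -1.814 w 0.0468 dp cm [0.21 0.21 7.14] dr [-0.001  0.004 -0.003] per row [0.21 0.21 7.14] [-0.001  0.004 -0.003]
```

Request:
play_rows:
  plan:
    - {"dp": [0.1, 0.2, 1.5], "dr": [0, 0, 0]}
    - {"dp": [0, 0, 1.5], "dr": [0, 0, 0]}
    - {"dp": [0, 0, 1.5], "dr": [0, 0, 0]}
    - {"dp": [0, 0, 1.2], "dr": [0, 0, 0]}
    - {"dp": [0, 0, 0.8], "dr": [0, 0, 0]}
    - {"dp": [0, 0, 0.5], "dr": [0, 0, 0]}
    - {"dp": [0, 0, 0], "dr": [0, 0, 0]}
    - {"dp": [0, 0, 0], "dr": [0, 0, 0]}

```text
time_s: 26.92
tool_pos: [0.6068, -0.2038, -0.0183]
eef_rot: [0.262, 3.13, -0.0]
ft_force: [1.0, -0.2, -0.7]
width: 0.0468
finger_force: 0.0
```

```bash
python3 - <<'E'
from h import *
goto([.607,-.2039,-.018],np.radians(80.62))
E
```

```text
t 26.93 pos [ 0.6068 -0.2038 -0.0183] yaw 1.404 q6 -1.812 w 0.0468 dp cm [-0.02 -0.01 -0.03] dr [-0.     0.001 -0.003] per row [-0.02 -0.01 -0.03] [-0.     0.001 -0.003]
```

Request:
play_rows:
  plan:
    - {"dp": [0, 0, 0], "dr": [0, 0, 0]}
    - {"dp": [0, 0, 0], "dr": [0, 0, 0]}
    - {"dp": [0, 0, 0], "dr": [0, 0, 0]}
    - {"dp": [0, 0, 0], "dr": [0, 0, 0]}
  gripper: 1
  newtons: 30

```text
time_s: 27.42
tool_pos: [0.607, -0.2036, -0.018]
eef_rot: [0.262, 3.13, -0.0]
ft_force: [0.3, 2.2, 5.6]
width: 0.028
finger_force: 31.6
```

Request:
play_rows:
  plan:
    - {"dp": [0, 0, 0], "dr": [0, 0, 0]}
    - {"dp": [0, 0, 0], "dr": [0, 0, 0]}
    - {"dp": [0, 0, -0.5], "dr": [0, 0, 0]}
    - {"dp": [0, 0, -1.5], "dr": [0, 0, 0]}
    - {"dp": [0, 0, -2.5], "dr": [0, 0, 0]}
    - {"dp": [0, 0, -3], "dr": [0, 0, 0]}
    - {"dp": [0, 0, -3], "dr": [0, 0, 0]}
    - {"dp": [0, 0, -3], "dr": [0, 0, 0]}
    - {"dp": [0, 0, -1.5], "dr": [0, 0, 0]}
    - {"dp": [0, 0, -0.5], "dr": [0, 0, 0]}
  newtons: 80

```text
time_s: 28.68
tool_pos: [0.6066, -0.2038, 0.1372]
eef_rot: [0.262, 3.129, -0.001]
ft_force: [-0.9, -0.5, -1.3]
width: 0.027
finger_force: 80.6
```

```bash
python3 - <<'E'
from h import *
o=robot.observe();check(np.radians(80.62),.0545,.0705,o['tool_pos'][2]+.0383,.14)
E
```

```text
by tool [ 0.5975 -0.2575] by eye [ 0.595  -0.2548] 0.0676 22 f [-0.2  0.1 -1.7]
t 28.73 pos [ 0.6064 -0.2037  0.1368] yaw 1.404 q6 -1.812 w 0.0274 dp cm [32.14 50.49 -0.35] dr [-0.     0.001 -0.003] per row [32.14 50.49 -0.35] [-0.     0.001 -0.003]
```

Request:
play_rows:
  plan:
    - {"dp": [0.8, 1.2, 0], "dr": [0, 0, 0]}
    - {"dp": [1.6, 2.5, 0], "dr": [0, 0, 0]}
    - {"dp": [2.4, 3.8, 0], "dr": [0, 0, 0]}
    - {"dp": [2.4, 3.8, 0], "dr": [0, 0, 0]}
    - {"dp": [2.4, 3.8, 0], "dr": [0, 0, 0]}
    - {"dp": [2.4, 3.8, 0], "dr": [0, 0, 0]}
    - {"dp": [2.4, 3.8, 0], "dr": [0, 0, 0]}
    - {"dp": [2.4, 3.8, 0], "dr": [0, 0, 0]}
    - {"dp": [2.4, 3.8, 0], "dr": [0, 0, 0]}

```text
time_s: 29.85
tool_pos: [0.465, 0.1286, 0.1346]
eef_rot: [-0.261, -3.128, 0.001]
ft_force: [0.0, 0.3, -1.7]
width: 0.0275
finger_force: 80.4
```

Request:
play_rows:
  plan:
    - {"dp": [2.4, 3.8, 0], "dr": [0, 0, 0]}
    - {"dp": [2.4, 3.8, 0], "dr": [0, 0, 0]}
    - {"dp": [2.4, 3.8, 0], "dr": [0, 0, 0]}
    - {"dp": [2.4, 3.8, 0], "dr": [0, 0, 0]}
    - {"dp": [2, 3.2, 0], "dr": [0, 0, 0]}
    - {"dp": [1.2, 1.8, 0], "dr": [0, 0, 0]}
    - {"dp": [0.2, 0.1, 0], "dr": [0, 0, 0]}
    - {"dp": [0, 0, 0], "dr": [0, 0, 0]}
    - {"dp": [0, 0, 0], "dr": [0, 0, 0]}

```text
time_s: 30.98
tool_pos: [0.3729, 0.348, 0.1358]
eef_rot: [-0.263, -3.13, 0.001]
ft_force: [-0.6, 0.0, -1.1]
width: 0.0273
finger_force: 80.5
```

```bash
python3 - <<'E'
from h import *
o=robot.observe();check(np.radians(80.62),.0545,.0705,o['tool_pos'][2]+.0383,.092)
E
```

```text
by tool [0.3642 0.2943] by eye [0.3524 0.3059] 0.0638 22 f [-1.   0.  -1.8]
t 31.02 pos [0.373  0.348  0.1359] yaw 1.403 q6 -0.757 w 0.0273 dp cm [-0.04 -0.04  4.39] dr [-0.    -0.    -0.004] per row [-0.04 -0.04  4.39] [-0.    -0.    -0.004]
```

Request:
play_rows:
  plan:
    - {"dp": [0, 0, 0.8], "dr": [0, 0, 0]}
    - {"dp": [0, 0, 1.2], "dr": [0, 0, 0]}
    - {"dp": [0, 0, 1], "dr": [0, 0, 0]}
    - {"dp": [0, 0, 0.6], "dr": [0, 0, 0]}
    - {"dp": [0, 0, 0.4], "dr": [0, 0, 0]}
    - {"dp": [0, 0, 0.2], "dr": [0, 0, 0]}
    - {"dp": [0, 0, 0.1], "dr": [0, 0, 0]}
    - {"dp": [0, 0, 0], "dr": [0, 0, 0]}
    - {"dp": [0, 0, 0], "dr": [0, 0, 0]}

```text
time_s: 32.15
tool_pos: [0.373, 0.3489, 0.0934]
eef_rot: [0.262, 3.13, 0.0]
ft_force: [-0.6, -0.1, -1.7]
width: 0.0273
finger_force: 80.5
```

```bash
python3 - <<'E'
from h import *
o=robot.observe();check(np.radians(80.62),.0545,.0705,o['tool_pos'][2]+.0383,.092)
E
```

```text
by tool [0.3641 0.2951] by eye [0.355  0.3038] 0.0669 24 f [-0.3 -0.2 -1.1]
t 32.2 pos [0.373  0.3489 0.0934] yaw 1.404 q6 -0.757 w 0.0276 dp cm [-0.06 -0.13  0.14] dr [ 0.     0.    -0.003] per row [-0.06 -0.13  0.14] [ 0.     0.    -0.003]
```

Request:
play_rows:
  plan:
    - {"dp": [0, -0.1, 0], "dr": [0, 0, 0]}
    - {"dp": [0, 0, 0.1], "dr": [0, 0, 0]}
    - {"dp": [0, 0, 0.1], "dr": [0, 0, 0]}
    - {"dp": [0, 0, 0], "dr": [0, 0, 0]}
    - {"dp": [0, 0, 0], "dr": [0, 0, 0]}

```text
time_s: 32.83
tool_pos: [0.3728, 0.3479, 0.0922]
eef_rot: [0.262, 3.131, -0.0]
ft_force: [-3.4, -0.8, 4.4]
width: 0.0272
finger_force: 81.4
```

Touching; release and retreat.

Request:
play_rows:
  plan:
    - {"dp": [0, 0, 0], "dr": [0, 0, 0]}
    - {"dp": [0, 0, 0], "dr": [0, 0, 0]}
    - {"dp": [0, 0, 0], "dr": [0, 0, 0]}
    - {"dp": [0, 0, 0], "dr": [0, 0, 0]}
  gripper: 0.45

```text
time_s: 33.33
tool_pos: [0.3727, 0.3478, 0.091]
eef_rot: [-0.262, -3.131, 0.0]
ft_force: [0.3, 0.1, 0.9]
width: 0.047
finger_force: 0.0
```

Request:
play_rows:
  plan:
    - {"dp": [0, 0, -0.5], "dr": [0, 0, 0]}
    - {"dp": [0, 0, -1.5], "dr": [0, 0, 0]}
    - {"dp": [0, 0, -3], "dr": [0, 0, 0]}
    - {"dp": [0, 0, -4], "dr": [0, 0, 0]}
    - {"dp": [0, -2, -4], "dr": [0, 0, 0]}
    - {"dp": [0, -2, -1], "dr": [0, 0, 0]}
    - {"dp": [0, 0, 0], "dr": [0, 0, 0]}
    - {"dp": [0, 0, 0], "dr": [0, 0, 0]}

```text
time_s: 34.33
tool_pos: [0.3659, 0.3086, 0.231]
eef_rot: [-0.262, -3.131, -0.0]
ft_force: [-0.9, 0.6, -0.0]
width: 0.0473
finger_force: 0.0
```

```bash
python3 - <<'E'
from h import *
p,im=look('st3');ring(im,p,[.3645,.294],.04,.069,.13)
goto([.3876,-.3247,.22],None,8)
E
```

```text
outer [0.3603 0.2949] 0.0739
hole [0.3515 0.2986] 0.002
seg angle mod 30deg 21.08 strength 0.63
t 34.38 pos [0.3658 0.3086 0.2305] yaw 1.404 q6 -0.816 w 0.047 dp cm [-12.66 -62.09   1.07] dr [-0.001 -0.001 -0.   ] per row [-1.58 -7.76  0.13] [-0. -0. -0.]
```

View pics/st3.png

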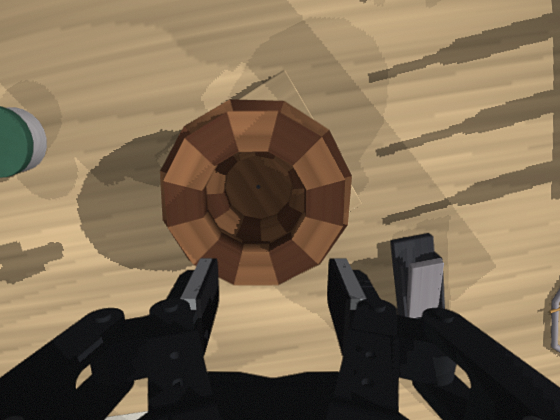

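Request:
play_rows:
  plan:
    - {"dp": [-1.5, -1.5, 0], "dr": [0, 0, 0]}
    - {"dp": [-2.5, -3, 0.1], "dr": [0, 0, 0]}
    - {"dp": [-3, -4.5, 0.1], "dr": [0, 0, 0]}
    - {"dp": [-3, -4.5, 0.1], "dr": [0, 0, 0]}
    - {"dp": [-2, -4.5, 0.1], "dr": [0, 0, 0]}
    - {"dp": [-2, -4.5, 0.1], "dr": [0, 0, 0]}
    - {"dp": [-1, -4.5, 0.1], "dr": [0, 0, 0]}
    - {"dp": [-1, -4.5, 0.1], "dr": [0, 0, 0]}
    - {"dp": [0, -4.5, 0.1], "dr": [0, 0, 0]}

```text
time_s: 35.5
tool_pos: [0.464, -0.0743, 0.222]
eef_rot: [-0.261, -3.129, -0.001]
ft_force: [-0.2, -0.1, 0.2]
width: 0.0471
finger_force: 0.0
```

Request:
play_rows:
  plan:
    - {"dp": [0, -4.5, 0.1], "dr": [0, 0, 0]}
    - {"dp": [0.3, -4.5, 0.1], "dr": [0, 0, 0]}
    - {"dp": [1, -4.5, 0.1], "dr": [0, 0, 0]}
    - {"dp": [1, -4.5, 0], "dr": [0, 0, 0]}
    - {"dp": [1, -4.4, 0], "dr": [0, 0, 0]}
    - {"dp": [0, -2.5, 0], "dr": [0, 0, 0]}
    - {"dp": [0, -1.2, 0], "dr": [0, 0, 0]}
    - {"dp": [0, 0, 0], "dr": [0, 0, 0]}
    - {"dp": [0, 0, 0], "dr": [0, 0, 0]}

```text
time_s: 36.62
tool_pos: [0.3885, -0.3242, 0.2198]
eef_rot: [-0.26, -3.13, -0.001]
ft_force: [0.4, 0.7, -0.1]
width: 0.0473
finger_force: 0.0
```

```bash
python3 - <<'E'
from h import *
p,im=look('neck');c,a=ring(im,p,[.3876,-.3247],.028,.05,.024);options(c,a,.039);goto([*c,.22])
E
```

```text
outer [ 0.3875 -0.3259] 0.051
hole [ 0.3848 -0.3256] 0.0262
seg angle mod 30deg 6.01 strength 0.68
6.0 [ 0.4262 -0.3218] | 36.0 [ 0.419  -0.3029] | 66.0 [ 0.4033 -0.2902] | 96.0 [ 0.3834 -0.2871] | 126.0 [ 0.3645 -0.2943] | 156.0 [ 0.3518 -0.31  ] | 186.0 [ 0.3487 -0.33  ] | 216.0 [ 0.3559 -0.3488] | 246.0 [ 0.3716 -0.3615] | 276.0 [ 0.3915 -0.3647] | 306.0 [ 0.4104 -0.3574] | 336.0 [ 0.4231 -0.3417] | 
t 36.67 pos [ 0.3886 -0.3241  0.22  ] yaw 1.405 q6 -2.207 w 0.047 dp cm [ 0.08 -0.19 -0.  ] dr [ 0. -0.  0.] per row [ 0.08 -0.19 -0.  ] [ 0. -0.  0.]
```

```bash
python3 - <<'E'
from h import *
goto([.4033,-.2902,.04],np.radians(66.01))
E
```

```text
t 36.67 pos [ 0.3886 -0.3241  0.22  ] yaw 1.405 q6 -2.207 w 0.047 dp cm [-0.9   3.58 18.  ] dr [ 0.    -0.     0.253] per row [-0.9   3.58 18.  ] [ 0.    -0.     0.253]
```

Request:
play_rows:
  plan:
    - {"dp": [-0.4, 1.2, 1], "dr": [0, 0, 0]}
    - {"dp": [-0.5, 2.3, 3], "dr": [0, 0, 0]}
    - {"dp": [0, 0, 3.5], "dr": [0, 0, 0.085]}
    - {"dp": [0, 0, 3.5], "dr": [0, 0, 0.085]}
    - {"dp": [0, 0, 3.5], "dr": [0, 0, 0.083]}
    - {"dp": [0, 0, 1.5], "dr": [0, 0, 0]}
    - {"dp": [0, 0, 0], "dr": [0, 0, 0]}
    - {"dp": [0, 0, 0], "dr": [0, 0, 0]}

```text
time_s: 37.67
tool_pos: [0.4039, -0.2926, 0.0617]
eef_rot: [0.653, 3.071, -0.002]
ft_force: [-0.2, 0.4, -0.5]
width: 0.0468
finger_force: 0.0
```

```bash
python3 - <<'E'
from h import *
p,im=look('neck2');ring(im,p,[.3876,-.325],.028,.05,.024)
goto([.4033,-.2902,-.018],np.radians(66.01))
E
```

```text
outer [ 0.3871 -0.3248] 0.0513
hole [ 0.3843 -0.3211] 0.0242
seg angle mod 30deg 5.81 strength 0.46
t 37.73 pos [ 0.404  -0.2929  0.062 ] yaw 1.152 q6 -1.887 w 0.0471 dp cm [0.2  0.22 8.  ] dr [-0.001  0.003 -0.   ] per row [0.2  0.22 8.  ] [-0.001  0.003 -0.   ]
```

Request:
play_rows:
  plan:
    - {"dp": [0.1, 0.2, 1.5], "dr": [0, 0, 0]}
    - {"dp": [0, 0, 2], "dr": [0, 0, 0]}
    - {"dp": [0, 0, 1.5], "dr": [0, 0, 0]}
    - {"dp": [0, 0, 1.5], "dr": [0, 0, 0]}
    - {"dp": [0, 0, 1], "dr": [0, 0, 0]}
    - {"dp": [0, 0, 0.5], "dr": [0, 0, 0]}
    - {"dp": [0, 0, 0], "dr": [0, 0, 0]}
    - {"dp": [0, 0, 0], "dr": [0, 0, 0]}

```text
time_s: 38.72
tool_pos: [0.4032, -0.2902, -0.0193]
eef_rot: [0.654, 3.072, -0.001]
ft_force: [-0.4, 0.2, -0.4]
width: 0.047
finger_force: 0.0
```

```bash
python3 - <<'E'
from h import *
goto([.4033,-.2902,-.018],np.radians(66.01))
E
```

```text
t 38.73 pos [ 0.4032 -0.2902 -0.0193] yaw 1.151 q6 -1.883 w 0.047 dp cm [-0.01  0.   -0.13] dr [-0.     0.001 -0.001] per row [-0.01  0.   -0.13] [-0.     0.001 -0.001]
```

Request:
play_rows:
  plan:
    - {"dp": [0, 0, -0.1], "dr": [0, 0, 0]}
    - {"dp": [0, 0, 0], "dr": [0, 0, 0]}
    - {"dp": [0, 0, 0], "dr": [0, 0, 0]}
    - {"dp": [0, 0, 0], "dr": [0, 0, 0]}
    - {"dp": [0, 0, 0], "dr": [0, 0, 0]}
  gripper: 1
  newtons: 30

```text
time_s: 39.35
tool_pos: [0.4034, -0.2901, -0.018]
eef_rot: [0.654, 3.071, -0.001]
ft_force: [-1.1, 1.7, 5.9]
width: 0.0233
finger_force: 27.3
```

Request:
play_rows:
  plan:
    - {"dp": [0, 0, 0], "dr": [0, 0, 0]}
    - {"dp": [0, 0, -0.5], "dr": [0, 0, 0]}
    - {"dp": [0, 0, -1.5], "dr": [0, 0, 0]}
    - {"dp": [0, 0, -3], "dr": [0, 0, 0]}
    - {"dp": [0, 0, -3], "dr": [0, 0, 0]}
    - {"dp": [0, 0, -3], "dr": [0, 0, 0]}
    - {"dp": [0, 0, -3], "dr": [0, 0, 0]}
    - {"dp": [0, 0, -2.5], "dr": [0, 0, 0]}
    - {"dp": [0, 0, -1], "dr": [0, 0, 0]}
    - {"dp": [0, 0, 0], "dr": [0, 0, 0]}
  newtons: 60

```text
time_s: 40.6
tool_pos: [0.4029, -0.29, 0.1568]
eef_rot: [0.654, 3.071, -0.001]
ft_force: [-0.2, 0.1, -1.6]
width: 0.0215
finger_force: 66.1
```

```bash
python3 - <<'E'
from h import *
o=robot.observe();check(np.radians(66.01),.039,.051,o['tool_pos'][2]+.0423,.16)
E
```

```text
by tool [ 0.3866 -0.3252] by eye [ 0.387  -0.3236] 0.051 28 f [-0.3  0.1 -1.7]
t 40.65 pos [ 0.4025 -0.2896  0.1557] yaw 1.151 q6 -1.883 w 0.0217 dp cm [27.25 55.63 -0.41] dr [ 0.    -0.001 -0.001] per row [27.25 55.63 -0.41] [ 0.    -0.001 -0.001]
```

Request:
play_rows:
  plan:
    - {"dp": [0, 1.5, 0], "dr": [0, 0, 0]}
    - {"dp": [0.4, 3, 0], "dr": [0, 0, 0]}
    - {"dp": [0.8, 4.1, 0], "dr": [0, 0, 0]}
    - {"dp": [1, 4.2, 0], "dr": [0, 0, 0]}
    - {"dp": [1.2, 4.2, 0], "dr": [0, 0, 0]}
    - {"dp": [1.6, 4.2, 0], "dr": [0, 0, 0]}
    - {"dp": [2, 4.2, 0], "dr": [0, 0, 0]}
    - {"dp": [2, 4.2, 0], "dr": [0, 0, 0]}
    - {"dp": [2, 4.2, 0], "dr": [0, 0, 0]}

```text
time_s: 41.78
tool_pos: [0.4389, 0.0659, 0.155]
eef_rot: [-0.654, -3.071, 0.0]
ft_force: [0.6, 0.1, -0.7]
width: 0.022
finger_force: 66.2
```

Request:
play_rows:
  plan:
    - {"dp": [2.4, 4.2, 0], "dr": [0, 0, 0]}
    - {"dp": [2.6, 4.2, 0], "dr": [0, 0, 0]}
    - {"dp": [2.8, 4.2, 0], "dr": [0, 0, 0]}
    - {"dp": [2.8, 3.9, 0], "dr": [0, 0, 0]}
    - {"dp": [2.6, 2.8, 0], "dr": [0, 0, 0]}
    - {"dp": [2, 1.8, 0], "dr": [0, 0, 0]}
    - {"dp": [1, 0.7, 0], "dr": [0, 0, 0]}
    - {"dp": [0, 0, 0], "dr": [0, 0, 0]}
    - {"dp": [0, 0, 0], "dr": [0, 0, 0]}

```text
time_s: 42.9
tool_pos: [0.3811, 0.3281, 0.1558]
eef_rot: [-0.656, -3.072, 0.001]
ft_force: [0.2, 0.0, -0.4]
width: 0.0217
finger_force: 66.2
```

```bash
python3 - <<'E'
from h import *
o=robot.observe();check(np.radians(66.01),.039,.051,o['tool_pos'][2]+.0423,.112)
E
```

```text
by tool [0.3654 0.2924] by eye [0.3595 0.3019] 0.0554 44 f [-0.1 -0.4 -0.3]
t 42.95 pos [0.3813 0.328  0.156 ] yaw 1.15 q6 -0.546 w 0.0219 dp cm [0.14 0.1  4.4 ] dr [-0.     0.    -0.002] per row [0.14 0.1  4.4 ] [-0.     0.    -0.002]
```

Request:
play_rows:
  plan:
    - {"dp": [0.1, 0.1, 0.8], "dr": [0, 0, 0]}
    - {"dp": [0, 0, 1.2], "dr": [0, 0, 0]}
    - {"dp": [0, 0, 1], "dr": [0, 0, 0]}
    - {"dp": [0, 0, 0.6], "dr": [0, 0, 0]}
    - {"dp": [0, 0, 0.4], "dr": [0, 0, 0]}
    - {"dp": [0, 0, 0.2], "dr": [0, 0, 0]}
    - {"dp": [0, 0, 0], "dr": [0, 0, 0]}
    - {"dp": [0, 0, 0], "dr": [0, 0, 0]}

```text
time_s: 43.95
tool_pos: [0.3807, 0.3302, 0.1145]
eef_rot: [0.654, 3.072, 0.001]
ft_force: [0.3, -0.5, -0.6]
width: 0.0219
finger_force: 66.2
```

```bash
python3 - <<'E'
from h import *
o=robot.observe();check(np.radians(66.01),.039,.051,o['tool_pos'][2]+.0423,.112)
E
```

```text
by tool [0.3648 0.2946] by eye [0.3601 0.302 ] 0.0587 55 f [-1.3  0.1  0.1]
t 44.0 pos [0.3807 0.3302 0.1145] yaw 1.151 q6 -0.543 w 0.0219 dp cm [-0.   -0.09  0.25] dr [ 0.001  0.    -0.001] per row [-0.   -0.09  0.25] [ 0.001  0.    -0.001]
```

View pics/hold.png

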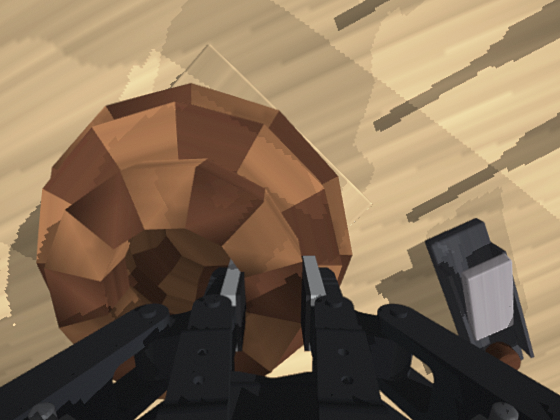

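Request:
play_rows:
  plan:
    - {"dp": [0, -0.05, 0.1], "dr": [0, 0, 0]}
    - {"dp": [0, 0, 0.1], "dr": [0, 0, 0]}
    - {"dp": [0, 0, 0.1], "dr": [0, 0, 0]}
    - {"dp": [0, 0, 0], "dr": [0, 0, 0]}
    - {"dp": [0, 0, 0], "dr": [0, 0, 0]}

```text
time_s: 44.62
tool_pos: [0.3804, 0.3297, 0.1121]
eef_rot: [0.655, 3.073, 0.0]
ft_force: [-3.1, -2.1, 4.5]
width: 0.0217
finger_force: 66.8
```

Request:
play_rows:
  plan:
    - {"dp": [0, 0, 0], "dr": [0, 0, 0]}
    - {"dp": [0, 0, 0], "dr": [0, 0, 0]}
    - {"dp": [0, 0, 0], "dr": [0, 0, 0]}
    - {"dp": [0, 0, 0], "dr": [0, 0, 0]}
  gripper: 0.45

```text
time_s: 45.12
tool_pos: [0.3802, 0.3296, 0.111]
eef_rot: [-0.655, -3.073, 0.0]
ft_force: [-0.5, 0.1, -0.0]
width: 0.0472
finger_force: 0.0
```

Request:
play_rows:
  plan:
    - {"dp": [0, 0, -0.5], "dr": [0, 0, 0]}
    - {"dp": [0, 0, -1.5], "dr": [0, 0, 0]}
    - {"dp": [0, 0, -3], "dr": [0, 0, 0]}
    - {"dp": [0, 0, -4], "dr": [0, 0, 0]}
    - {"dp": [0, -1, -4], "dr": [0, 0, 0]}
    - {"dp": [0, -1, -2], "dr": [0, 0, 0]}
    - {"dp": [0, 0, 0], "dr": [0, 0, 0]}
    - {"dp": [0, 0, 0], "dr": [0, 0, 0]}

```text
time_s: 46.12
tool_pos: [0.3719, 0.3113, 0.2606]
eef_rot: [-0.655, -3.072, 0.001]
ft_force: [-0.2, 0.2, 0.2]
width: 0.0469
finger_force: 0.0
```

```bash
python3 - <<'E'
from h import *
p,im=look('st4')
# hole of the neck: dark pixels inside; edges by polar gradient from the aimed centre
L=cv2.cvtColor(cv2.GaussianBlur(im,(3,3),0),cv2.COLOR_BGR2LAB)[...,0].astype(np.float32)
f=np.array([.3645,.2938]);th=np.arange(0,2*np.pi,np.pi/36)
for n,r0,h in(('neck',.051,.154),('shoulder',.0705,.13),('belly',.0795,.11)):
    rr=np.arange(r0-.009,r0+.009,.0005);Q=[]
    for t in th:
        uv=proj(p,np.c_[f[0]+rr*np.cos(t),f[1]+rr*np.sin(t),0*rr+h]).astype(np.float32)
        v=cv2.remap(L,uv[:,:1],uv[:,1:],1)[:,0];g=np.abs(np.gradient(v));i=g.argmax()
        if g[i]>3: Q.append(f+rr[i]*np.array([np.cos(t),np.sin(t)]))
    Q=np.array(Q);c,r=circ(Q)
    for _ in range(4):
        e=np.abs(np.hypot(*(Q-c).T)-r);k=e<max(.0015,np.median(e)*1.5);c,r=circ(Q[k])
    print(n,c.round(4),round(r,4),k.sum(),len(Q))
print(robot.observe()['tool_pos'])
E
```

```text
neck [0.3668 0.2893] 0.054 40 60
shoulder [0.3614 0.2962] 0.0734 57 72
belly [0.3647 0.2934] 0.0784 59 72
[0.37170479 0.31121226 0.25990847]
```

```bash
python3 - <<'E'
from h import *
from scipy.optimize import least_squares
p,im=look('st5')
im=cv2.GaussianBlur(im,(3,3),0).astype(np.float32);th=np.arange(0,2*np.pi,np.pi/60)
def fit(p,im,n,r0,h):
    res=[]
    for s in [(.3645,.2938),(.3675,.2908),(.3615,.2968),(.3675,.2968),(.3615,.2908)]:
        c=np.array(s)
        for _ in range(6):
            rr=np.arange(r0-.005,r0+.005,.0004);Q=[]
            for t in th:
                uv=proj(p,np.c_[c[0]+rr*np.cos(t),c[1]+rr*np.sin(t),0*rr+h]).astype(np.float32)
                g=np.abs(np.gradient(cv2.remap(im,uv[:,:1],uv[:,1:],1)[:,0],axis=0)).sum(1);i=g.argmax()
                if g[i]>6: Q.append(c+rr[i]*np.array([np.cos(t),np.sin(t)]))
            Q=np.array(Q);e=lambda x:np.hypot(*(Q-x).T)-r0
            c=least_squares(e,c,loss='cauchy',f_scale=.0007).x
        res.append((int((np.abs(e(c))<.0012).sum()),len(Q),*c.round(4)))
    print(n,max(res),sorted(res)[-2])
for a in(('neck',.0509,.154),('neckhole',.0285,.154),('shoulder',.0702,.13),('belly',.0794,.11)): fit(p,im,*a)
pt=robot.camera_params('top');it=cv2.GaussianBlur(robot.read_camera('top'),(3,3),0).astype(np.float32)
for a in(('T neck',.0509,.154),('T shoulder',.0702,.13),('T belly',.0794,.11)): fit(pt,it,*a)
E
```

```text
neck (75, 94, np.float64(0.3658), np.float64(0.2936)) (75, 93, np.float64(0.3658), np.float64(0.2936))
neckhole (61, 83, np.float64(0.3662), np.float64(0.2935)) (60, 83, np.float64(0.3663), np.float64(0.2935))
shoulder (74, 118, np.float64(0.3649), np.float64(0.2937)) (74, 117, np.float64(0.3649), np.float64(0.2938))
belly (67, 119, np.float64(0.3644), np.float64(0.2935)) (65, 119, np.float64(0.3645), np.float64(0.2935))Traceback (most recent call last):
  File "<stdin>", line 21, in <module>
  File "<stdin>", line 16, in fit
    return func(*args, **kwargs)
    vector_fun = VectorFunction(
        fun_wrapped,
    ...<6 lines>...
        workers=workers
    )
    self._update_fun()
    ~~~~~~~~~~~~~~~~^^
    self.f = self.fun_wrapped(xp_copy(self.x))
             ~~~~~~~~~~~~~~~~^^^^^^^^^^^^^^^^^
    return np.atleast_1d(self.fun(x))
                         ~~~~~~~~^^^
    return self.f(x, *self.args, **self.kwargs)
           ~~~~~~^^^^^^^^^^^^^^^^^^^^^^^^^^^^^^
  File "<stdin>", line 15, in <lambda>
ValueError: operands could not be broadcast together with shapes (0,) (2,)
```

All the rings sit within 2 mm of the axis, and the arm is clear of them. Handing in.

```bash
python3 -c "
from station import robot
print(robot.close_job())"
```

```text
the job is handed in; nothing more can be done
None
```

The low, belly, shoulder and neck rings are stacked on the foot in that order and the job is handed in; each measured within about 2 mm of the foot's axis, at about 46 s of the 112 s allowed, but the hand-in gave no verdict.

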